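Hook the parts tote out from under the bench riser

TASK

Take the orange-handled pull hook from the brown board, hook its blade over the near lip of the blue tote that stands deep under the bench riser, and drag the tote towards you until all of it is out in the open in front of the riser, still standing flat on the worktop with its bottle and black adapter in it. Move the tote only with the hook, never with the fingers, and do not upset the bottle on top of the riser. Then stand the hook back upright, entirely on the brown board, and let go.

Things in the scene. Friction and masses are not known exactly. Their poses are not given: they have to be found in the camera images.
- hook_handle (a point): Pull hook, 0.16 kg, standing upright by itself on handle and blade. Point: centre of its orange handle, a rounded block 70 mm long (x), 14 mm thick (y: grip across this), 46 mm high, so its underside is 23 mm below. z is up; x points along the 8 mm steel bar to the blade. The bar's axis runs 14 mm above this point, at the level of the upper part of the handle
- hook_blade (a point): middle of the lower edge of the hook's blade, 140 mm ahead (hook's x) of the handle centre and 23 mm below it; axes as the hook's. The blade is an upright steel plate 5 mm thick (x), 44 mm wide (y), 42 mm high, across the end of the bar; its lowest 30 mm are free below the bar; its lower edge is level with the handle's underside
- board: Flat brown board fixed on the worktop, 215 mm (its x) by 235 mm (its y), 9 mm thick; origin at the centre of its underside, z up. The hook starts standing on it. Mind the fixed desk lamp: its head hangs 0.3 m above the worktop beyond the far edge of this board, and its arm (0.35 to 0.4 m up) crosses above the front of the riser
- tote: Open blue plastic tote, loose, 0.3 to 0.6 kg with contents, slides on the worktop; 100 (x) x 160 (y) x 55 mm high, walls 4 mm; a rim stands 4 mm out round the top. Origin: centre of its underside; z up, x to its far side, deeper into the riser. A 44 mm high cross wall leaves an empty near bay from x = -46 to -7.5 mm, 152 mm wide; the far bay holds a bottle and an adapter
- tote_lip (a point): middle of the top of the tote's near lip (wall and rim, 8 mm thick): 52 mm before the tote's origin, 55 mm up. The wall's inner face is 6 mm beyond this point in the tote's x; axes as the tote's
- tote_back_left (a point): left (+y) end of the tote's far rim, at its outer edge, 55 mm up
- tote_back_right (a point): right (-y) end of the tote's far rim, at its outer edge, 55 mm up
- riser_front (a point): Plywood riser with a clear plastic top, fixed on the worktop, a low shelf open only at the front, 170 mm deep, 330 wide; space under its top 300 wide, 135 high; top 15 thick. Point: at worktop height under the middle of the top's front edge, which is the line x = 0 of this frame; x points into the riser, z up. Things up to 110 mm tall stand on the far half of its top
- roof_bottle_mid (a point): middle of a loose white bottle with a blue cap, 48 mm across and 110 mm high, that stands on the far half of the riser's top
- flux_mid (a point): middle of the small brown bottle with a black cap that stands loose in the tote's far bay, 34 mm across, 70 mm high
- adapter_mid (a point): middle of the black power adapter that lies loose in the tote's far bay, 40 x 50 x 26 mm

How it is judged:
By the outcome, as a careful person would: the job done as asked, in the order asked, and still so for the second after the job is handed in, with the robot touching nothing.
It also fails if it takes over 51 s, if anything falls off the work surface, if the arm or the gripper's body presses on something with over 40 N, if the wrist force passes 120 N, or if a joint passes its speed limit or range.

ROBOT

A 7-joint arm with a two-finger parallel gripper is mounted at the origin on a cart in front of the work surface, level with it; the furniture and walls round the work are solid. World frame = base frame: x ahead of the robot, y to its left, z up, the work surface at z = 0. Lengths are in m, angles in rad, forces in N, time in s.
With the tool pointing down it reaches from about 0.4 to 0.875 m from the base axis. Payload 6.5 kg.
Tool frame: the origin (TCP) lies between the finger pads; the fingertips stand ctrl.nose_length ahead of it and the grasp point (between the pads) lies 8 mm behind it (ctrl.nose_length is the distance from the TCP to the fingertips, in m); x points along the fingers, z is the direction in which the jaws open and shut, and the axes are right-handed (so a half turn about x gives the same grasp; the last joint's range is limited). The gripper opens to 88 mm and grips with 3 to 60 N. Pads are 18 mm wide; open, the fingers measure 123 mm over their backs; the gripper's body (75 mm by 187 mm) begins 45 mm behind the grasp point.
Start: joints at [-1.353, 0.536, -0.004, 1.538, 0.003, 1.067, -0.071], TCP at [0.182, 0.624, 0.25] pointing down, gripper open.
Joint ranges: [-2.7, 2.7], [-0.37, 2.16], [-1.27, 1.26], [0.24, 2.4], [-1.31, 4.45], [0.19, 1.91], [-2.76, 2.76]. Speed limits (rad/s): [2.39, 2.39, 3.14, 3.14, 3.14, 3.14, 3.14].

INTERFACE

Orientations are given as a rotation vector (axis times angle).
In Python, from bench import ctrl, eyes gives the robot as it stands.
- The arm moves only by the tool apply_moves, never from a script. Its argument "motion" is a list of rows, each a list of 7 numbers: the shift along the world's x, y, z in cm, then the turn, a rotation vector about the world's x, y, z in degrees, then the closure, from -1 (fully open) to 1 (shut), so that 0 is half open. In form: [[dx, dy, dz, rx, ry, rz, fingers], ...]. A call has 1 to 12 rows; each row shifts and turns the commanded pose from where the row before left it; what a row does not reach is not made up. A row lasts 1/12 s, in which the tool goes at most 41.7 mm and 7.16 degrees, less where a joint would pass 70% of its speed; a pose out of reach is approached as far as the arm can. A call with a gripper value outside its range is refused whole. The fingers move at their own pace and stop on an object; "newtons" is the grip in N (left out, the last holds). Time passes only in rows, so rows that do not move let the fingers close. It gives the time, the measured TCP pose, the force and the opening at its end, in the units of the state.
- ctrl.get_state(): the state, without advancing time (a new reading comes with each control period).
- eyes.snapshot(name): name is "scene" or "top" or "wrist"; returns a dict with "image" (400x640x3 uint8, red, green, blue), "fx", "fy", "cx", "cy" (pixels), "R" (3x3) and "t" (3): a world point X has camera coordinates R X + t; the wrist camera has in their place "tool_from_camera" (4x4, takes a point from camera to tool coordinates, whose origin is the TCP and whose axes are the tool frame's). Camera axes: x right, y down, z forward; pixel columns grow to the right and rows downward; lengths in m; the calibration is good to about 2 mm. The wrist camera is an equidistant fisheye: a pixel r from the principal point sees the ray r / f radians off the axis. A picture is of the moment at which its call begins: read the wrist's pose just before it. There is no depth.
- ctrl.hand_in(): hands the job in, once; it reports no verdict.
The state is a dict: "t": time; "q": joint angles; "qd": joint speeds; "joint_efforts": joint torques, N m; "tool_pos": TCP position; "eef_rot": TCP orientation; "force": force on the tool from outside, world axes, zero at the start; "moment": the same for the moment, N m; "width": opening from 0.0 (shut) to 1.0 (fully open).
Only numpy, scipy, OpenCV 4.12 (cv2) and the standard library are available. Lean on these libraries where they do the work, as an engineer would, in place of code of your own. Each camera call takes 0.05 s, during which the arm holds its last target.

## Working session

There is one attempt and no reset: what is moved stays moved. The work goes in short steps, Python scripts to look and compute and a tool call to move; the robot and the scene stay as the last step left them, time stands still between calls to the robot, and variables do not carry over. Pictures are saved under pics/ and viewed, and the job is handed in when it is done.

Besides the shell and the picture viewer there is one more tool, called by a JSON object that holds its "op" and its "data". apply_moves: Moves the arm, as the interface text tells. Its arguments: {"type":"object","properties":{"motion":{"type":"array","items":{"type":"array","items":{"type":"number"}}},"newtons":{"type":"number"}},"required":["motion"]}

```bash
ls; mkdir -p pics
python3 - <<'E'
from bench import ctrl, eyes
import cv2,pickle
s=ctrl.get_state();print(s, ctrl.nose_length)
d={}
for n in("scene","top","wrist"):
    p=eyes.snapshot(n);d[n]=p
    cv2.imwrite(f"pics/{n}0.png",p["image"][:,:,::-1])
    print(n,{k:v for k,v in p.items() if k!="image"})
pickle.dump((s,d),open("s0.pkl","wb"))
E
```

```text
pics
{'t': 0.0, 'q': array([-1.35320012,  0.53722545, -0.00444956,  1.53886098,  0.00262267,
        1.06732791, -0.07118799]), 'qd': array([ 0.00028947,  0.00160174, -0.00105704, -0.00050887,  0.0005691 ,
        0.00158119, -0.0009265 ]), 'joint_efforts': array([-3.02982089e-04, -5.70992017e+01,  9.90894400e-01, -2.51593566e+01,
       -5.61758713e-02,  1.80535263e-02,  1.58547655e-04]), 'tool_pos': array([0.18184638, 0.62340984, 0.24880531]), 'eef_rot': array([-0.99891889,  1.33154641,  0.9969171 ]), 'force': array([-0.64544762,  0.57400545,  0.43844367]), 'moment': array([-0.0180916 , -0.0242362 , -0.01765229]), 'width': 0.9993284385969003} 0.011
scene {'fx': 510.37366956577546, 'fy': 510.37366956577546, 'cx': 323.3270600344704, 'cy': 198.56247053472651, 'R': array([[-0.22932398, -0.97308834,  0.02257403],
       [-0.49850976,  0.09749921, -0.86138373],
       [ 0.83600151, -0.20878932, -0.50745294]]), 't': array([0.1465413 , 0.40326435, 1.08379271])}
top {'fx': 515.9335604796511, 'fy': 515.9335604796511, 'cx': 316.56551046890445, 'cy': 192.26216464328232, 'R': array([[-0.13366268, -0.99100113, -0.00714431],
       [-0.92986509,  0.12790369, -0.34495155],
       [ 0.34276116, -0.0394639 , -0.9385933 ]]), 't': array([0.0913597 , 0.5976822 , 1.38289085])}
wrist {'fx': 309.70691628693146, 'fy': 309.70691628693146, 'cx': 316.9980817179304, 'cy': 199.1966331052373, 'tool_from_camera': array([[ 9.06220198e-04, -3.16589568e-01,  9.48562188e-01,
        -1.35098922e-01],
       [-1.76921164e-04, -9.48562613e-01, -3.16589541e-01,
         8.25947869e-02],
       [ 9.99999574e-01,  1.19079110e-04, -9.15617994e-04,
        -7.97188391e-04],
       [ 0.00000000e+00,  0.00000000e+00,  0.00000000e+00,
         1.00000000e+00]])}
```

View pics/scene0.png

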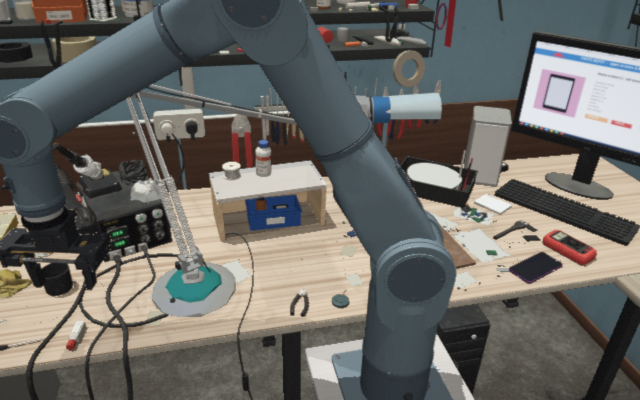

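View pics/top0.png

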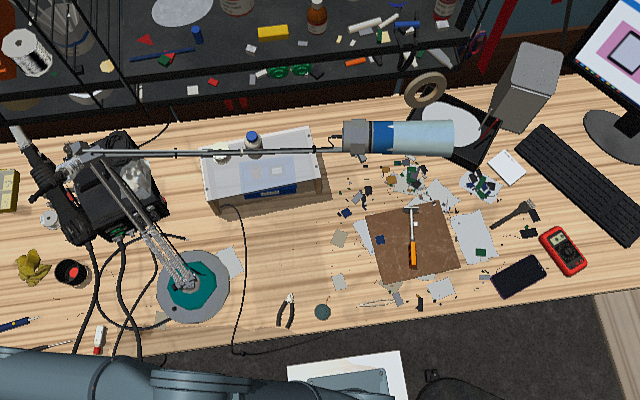

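View pics/wrist0.png

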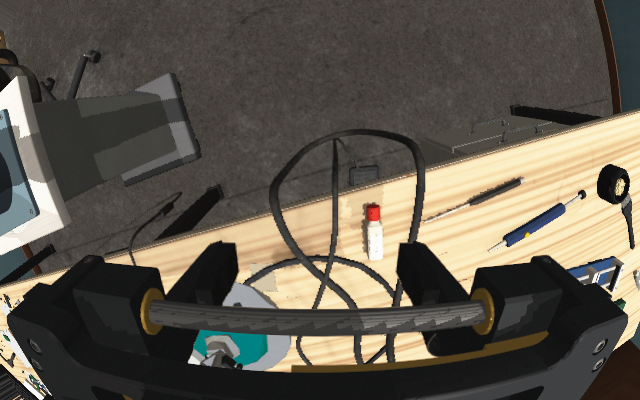

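```bash
cat > h.py <<'E'
import pickle,cv2,numpy as np
s,d=pickle.load(open("s0.pkl","rb"))
def ray(p,u,v,z):
    R=np.array(p["R"]);t=np.array(p["t"]);c=-R.T@t
    w=R.T@np.array([(u-p["cx"])/p["fx"],(v-p["cy"])/p["fy"],1])
    return c+w*(z-c[2])/w[2]
def proj(p,X):
    q=np.array(p["R"])@np.array(X)+np.array(p["t"])
    return p["cx"]+p["fx"]*q[0]/q[2],p["cy"]+p["fy"]*q[1]/q[2]
def crop(img,x0,x1,y0,y1,k,name):
    cv2.imwrite("pics/"+name,cv2.resize(img[y0:y1,x0:x1,::-1],None,fx=k,fy=k,interpolation=cv2.INTER_CUBIC))
E
python3 - <<'E'
from h import *
t=d["top"]["image"];s=d["scene"]["image"]
crop(t,355,475,190,290,6,"a1.png")
crop(t,190,340,120,220,5,"a2.png")
crop(s,200,340,130,250,5,"a3.png")
for n in("top","scene"):
    print(n,-d[n]["R"].T@d[n]["t"])
E
```

```text
top [0.09397393 0.06866608 1.50479619]
scene [-0.67141569  0.32956402  0.89403113]
```

View pics/a1.png

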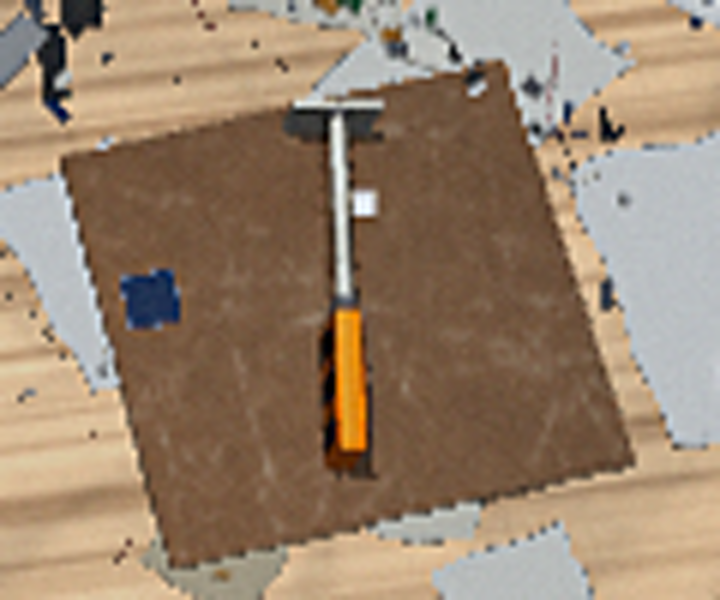

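View pics/a2.png

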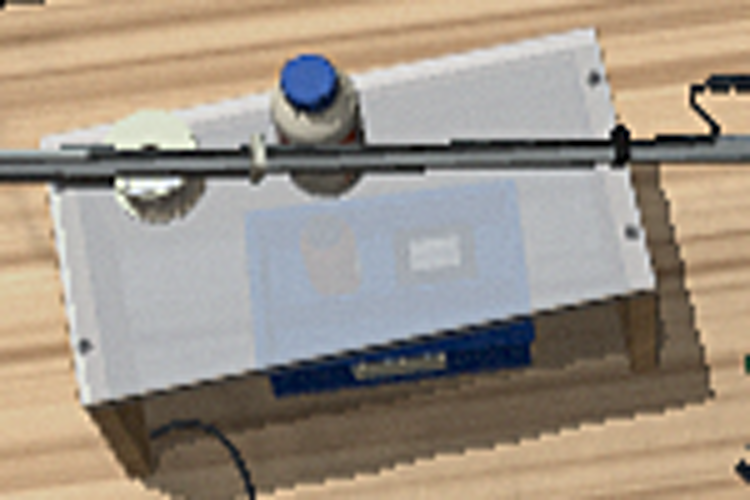

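View pics/a3.png

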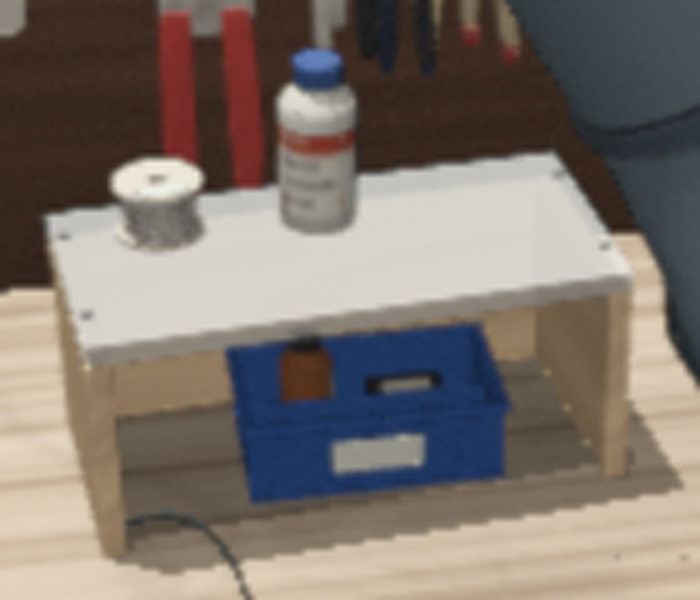

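```bash
cat > m.py <<'E'
from h import *
from scipy.optimize import least_squares
def fit(model_obs,x0,free=3):
    # model_obs list (cam, local xyz, px)
    def W(p,l):
        c,s=np.cos(p[2]),np.sin(p[2]);return np.array([p[0]+c*l[0]-s*l[1],p[1]+s*l[0]+c*l[1],l[2]])
    f=lambda p:np.concatenate([np.array(proj(d[c],W(p,l)))-o for c,l,o in model_obs])
    r=least_squares(f,x0,x_scale=[.1,.1,1.],loss="soft_l1")
    return r.x,r.fun.reshape(-1,2).round(1).tolist()
A1=lambda u,v:np.array([355+u/6-.42,190+v/6-.42])
A2=lambda u,v:np.array([190+u/5-.4,120+v/5-.4])
A3=lambda u,v:np.array([200+u/5-.4,130+v/5-.4])
if __name__=="__main__":
    T="top"
    print("hook",fit([(T,(.035,.007,.055),A1(333,308)),(T,(.035,-.007,.055),A1(360,308)),(T,(-.035,.007,.055),A1(340,453)),(T,(-.035,-.007,.055),A1(367,451)),
     (T,(.1425,.022,.051),A1(293,102)),(T,(.1425,-.022,.051),A1(383,101)) ],[.6,-.2,0]))
    print("board",fit([(T,(.1075,.1175,.009),A1(62,157)),(T,(.1075,-.1175,.009),A1(505,60)),(T,(-.1075,-.1175,.009),A1(634,465)),(T,(-.1075,.1175,.009),A1(170,566))],[.6,-.2,0]))
    print("riser",fit([(T,(0,.165,.15),A2(90,405)),(T,(0,-.165,.15),A2(656,290)),(T,(.17,.165,.15),A2(40,140)),(T,(.17,-.165,.15),A2(595,28)),
      ("scene",(0,.165,.15),A3(90,352)),("scene",(0,-.165,.15),A3(630,265)),("scene",(.17,.165,.15),A3(45,215)),("scene",(.17,-.165,.15),A3(555,153))],[.7,.2,0]))
    print("tote",fit([(T,(.054,.084,.055),A2(245,212)),(T,(.054,-.084,.055),A2(515,180)),
      ("scene",(-.054,.084,.055),A3(240,425)),("scene",(-.054,-.084,.055),A3(510,403)),
      ("scene",(-.05,.08,0),A3(252,500)),("scene",(-.05,-.08,0),A3(503,473)),(T,(-.05,.08,0),A2(275,397)),(T,(-.05,-.08,0),A2(530,362))],[.75,.2,0]))
    # bottle
    print("cap top", ray(d[T],*A2(308,75),.26))
E
python3 m.py
```

```text
hook (array([ 0.4022106 , -0.24121205, -0.15878199]), [[-0.0, 0.1], [0.3, 0.2], [-0.3, -0.2], [0.2, 0.3], [-0.0, -0.5], [-0.2, -0.0]])
board (array([ 0.44904569, -0.25457374,  0.08182442]), [[-0.4, -0.5], [0.2, -0.1], [0.3, 0.0], [-0.1, 0.5]])
riser (array([0.61867323, 0.15667235, 0.08653673]), [[-1.9, 0.6], [0.5, -0.7], [-0.5, -0.4], [-0.2, -0.7], [-0.6, -0.0], [1.8, 2.0], [0.6, 0.5], [0.3, 0.3]])
tote (array([ 0.70344069,  0.14954306, -0.01123157]), [[-0.7, -1.3], [-0.2, -1.2], [0.3, 1.9], [0.7, 0.9], [-0.0, 1.0], [0.6, 1.2], [-0.4, -0.7], [-0.1, 0.2]])
cap top [0.73582607 0.16806143 0.26      ]
```

Run:
```python
from h import *
T=d["top"];S=d["scene"]
print("lamp base",ray(T,192,287,.01), "edge near",ray(T,190,322,.01),ray(T,229,280,.01),ray(T,158,290,.01))
for u,v in [(120,153),(200,153),(250,152),(300,152),(345,135)]: print("arm",u,ray(T,u,v,.35).round(3),ray(T,u,v,.4).round(3))
for u,v in [(345,135),(345,150),(453,121),(453,156)]: print("head",ray(T,u,v,.3).round(3))
def tri(a,b):
    A=[];B=[]
    for p,(u,v) in((T,a),(S,b)):
        x=np.array([(u-p["cx"])/p["fx"],(v-p["cy"])/p["fy"]])
        R,t=p["R"],p["t"]
        for i in(0,1):
            A.append(R[i]-x[i]*R[2]);B.append(x[i]*t[2]-t[i])
    return np.linalg.lstsq(np.array(A),np.array(B),rcond=None)
print("head right end",tri((453,138),(440,107))[:2]); print("head left",tri((368,138),(372,108))[:2])
print("lower joint",tri((188,283),(190,262))[:2])
def ray2(p,u,v):
    return 
# point on upper lamp arm: top (250,152) ; scene rod passes (250,108)?
for s in [(200,98),(230,107),(270,115)]:
    for u in (150,200,250,300):
        print(s,u,tri((u,153),s)[0].round(3),tri((u,153),s)[1])
crop=crop(S["image"],0,260,60,300,3,"b1.png")
```

```text
lamp base [0.39927677 0.40236425 0.01      ] edge near [0.30094212 0.4130256  0.01      ] [0.40510226 0.29449999 0.01      ] [0.40388461 0.50041323 0.01      ]
arm 120 [0.684 0.486 0.35 ] [0.658 0.467 0.4  ]
arm 200 [0.657 0.29  0.35 ] [0.632 0.281 0.4  ]
arm 250 [0.642 0.168 0.35 ] [0.619 0.164 0.4  ]
arm 300 [0.626 0.046 0.35 ] [0.603 0.047 0.4  ]
arm 345 [ 0.656 -0.07   0.35 ] [ 0.632 -0.064  0.4  ]
head [ 0.681 -0.076  0.3  ]
head [ 0.638 -0.07   0.3  ]
head [ 0.682 -0.362  0.3  ]
head [ 0.584 -0.34   0.3  ]
head right end (array([ 0.59325577, -0.31998355,  0.39029274]), array([4.1771206e-07]))
head left (array([ 0.61982577, -0.12235505,  0.39039721]), array([3.28801939e-05]))
lower joint (array([0.39464785, 0.39814324, 0.09892667]), array([5.86449044e-05]))
(200, 98) 150 [0.615 0.359 0.455] [0.00098624]
(200, 98) 200 [0.618 0.307 0.44 ] [0.00231383]
(200, 98) 250 [0.599 0.251 0.448] [0.01653115]
(200, 98) 300 [0.56  0.197 0.479] [0.04286816]
(230, 107) 150 [0.603 0.323 0.448] [0.00775936]
(230, 107) 200 [0.622 0.271 0.418] [7.86757732e-05]
(230, 107) 250 [0.619 0.215 0.411] [0.0053761]
(230, 107) 300 [0.593 0.159 0.429] [0.02416012]
(270, 115) 150 [0.565 0.273 0.465] [0.02577958]
(270, 115) 200 [0.603 0.221 0.417] [0.00715448]
(270, 115) 250 [0.621 0.163 0.388] [1.0101829e-05]
(270, 115) 300 [0.617 0.104 0.384] [0.00655455]
```

View pics/b1.png

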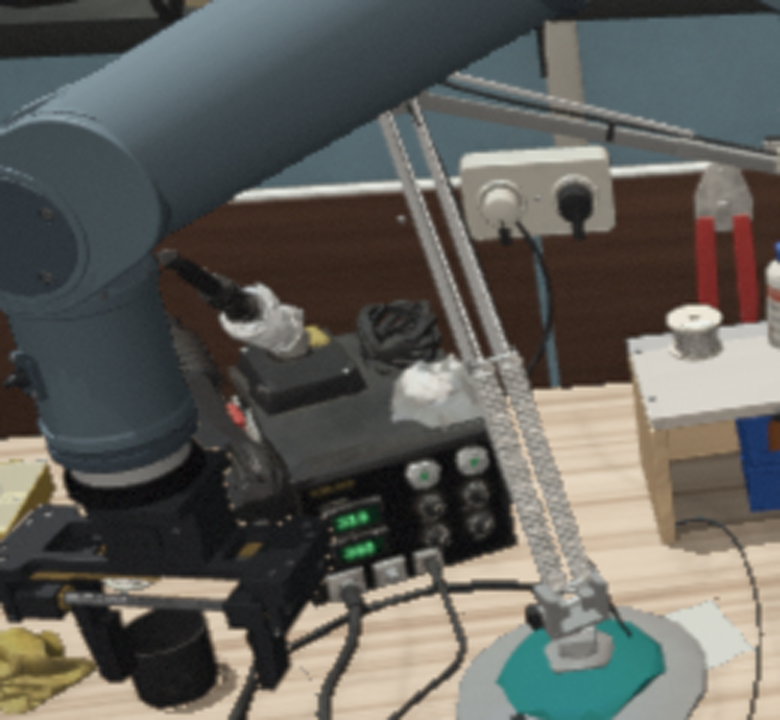

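Run:
```python
from h import *
from scipy.spatial.transform import Rotation as R
R0=R.from_rotvec(s["eef_rot"]).as_matrix();print(R0.round(3))
yaw=-.159
for sg in(1,-1):
    x=np.array([0,0,-1.]);z=sg*np.array([-np.sin(yaw),np.cos(yaw),0]);y=np.cross(z,x)
    M=np.c_[x,y,z]
    print(sg,np.degrees(R.from_matrix(M@R0.T).as_rotvec()))
h=np.array([.4022,-.2412]);print("grip",h+.018*np.array([np.cos(yaw),np.sin(yaw)]))
```

```text
[[-0.    -0.96   0.28 ]
 [-0.002  0.28   0.96 ]
 [-1.    -0.    -0.002]]
1 [ 0.10309194 -0.01456186  7.14431872]
-1 [-2.19943477e-02 -1.55710855e-01 -1.72855611e+02]
grip [ 0.41997295 -0.24404996]
```

{"op": "apply_moves", "data": {"motion": [[-1,-3.7,0,0,0,0,-1],[-1,-3.7,0,0,0,0,-1],[-1,-3.7,0,0,0,0,-1],[-1,-3.7,0,0,0,0,-1],[-1,-3.7,0,0,0,0,-1],[2.6,-2.5,0,0,0,0,0],[2.6,-2.5,0,0,0,0,0],[2.6,-2.5,0,0,0,0,0],[2.6,-2.5,0,0,0,0,0],[2.6,-2.5,0,0,0,0,0],[2.6,-2.5,0,0,0,0,0]], "newtons": 50}}

```text
t: 1.07
tool_pos: [0.2889, 0.2875, 0.2498]
eef_rot: [-0.998, 1.33, 0.998]
force: [1.1, 0.3, 0.1]
width: 0.569
```

{"op": "apply_moves", "data": {"motion": [[1.8,-2.8,-3,0,0,7.1,0],[1.8,-2.8,-3,0,0,0,0],[1.8,-2.8,-3,0,0,0,0],[1.6,-2.7,-3,0,0,0,0],[0,-2.7,-3,0,0,0,0],[-1.5,0,0,0,0,0,0],[-1.5,0,0,0,0,0,0],[0,0,0,0,0,0,0]]}}

```text
t: 1.73
tool_pos: [0.3187, 0.1599, 0.1098]
eef_rot: [-1.079, 1.292, 1.08]
force: [-0.3, -0.0, -0.5]
width: 0.498
```

```bash
python3 -c "
from bench import ctrl
s=ctrl.get_state();print(s)"
```

```text
{'t': 1.7333, 'q': array([-0.7556207 ,  0.32338004,  0.18826273,  2.37407369, -0.13583244,
        0.4580046 ,  0.94015799]), 'qd': array([-0.00374966, -0.0026482 ,  0.00758708, -0.06600997, -0.00412746,
        0.00311486,  0.04342874]), 'joint_efforts': array([  0.33477992, -31.26042366,   2.03045525, -12.63589382,
         0.03760994,  -0.2296271 ,  -0.33615908]), 'tool_pos': array([0.3186674 , 0.15989298, 0.10982833]), 'eef_rot': array([-1.07851114,  1.29224733,  1.08016847]), 'force': array([-0.25409918, -0.03312436, -0.45308953]), 'moment': array([0.01981749, 0.00783414, 0.03401999]), 'width': 0.4984136765880085}
```

{"op": "apply_moves", "data": {"motion": [[2.0,-3.2,0,0,0,0,0],[1.5,-3.6,0,0,0,0,0],[1.2,-3.7,0,0,0,0,0],[1,-3.8,0,0,0,0,0],[1,-3.8,0,0,0,0,0],[1,-3.8,0,0,0,0,0],[1,-3.8,0,0,0,0,0],[1,-3.8,0,0,0,0,0],[0,-3.8,0,0,0,0,0],[0,-3.6,0,0,0,0,0],[0,-2.8,0,0,0,0,0],[0,0,0,0,0,0,0]]}}

```text
t: 2.73
tool_pos: [0.4191, -0.2427, 0.1117]
eef_rot: [-1.078, 1.291, 1.069]
force: [0.1, -0.6, -0.4]
width: 0.503
```

Run:
```python
from bench import ctrl,eyes
import cv2,pickle
s=ctrl.get_state();print(s["tool_pos"],s["eef_rot"],s["q"])
p=eyes.snapshot("wrist");pickle.dump((s,p),open("w1.pkl","wb"));cv2.imwrite("pics/w1.png",p["image"][:,:,::-1])
```

```text
[ 0.41910637 -0.24266508  0.11166419] [-1.07847317  1.2908096   1.06915537] [ 0.25164112  0.48084365  0.22020414  2.0817049  -0.1767132   0.59149494
  1.98251463]
```

View pics/w1.png

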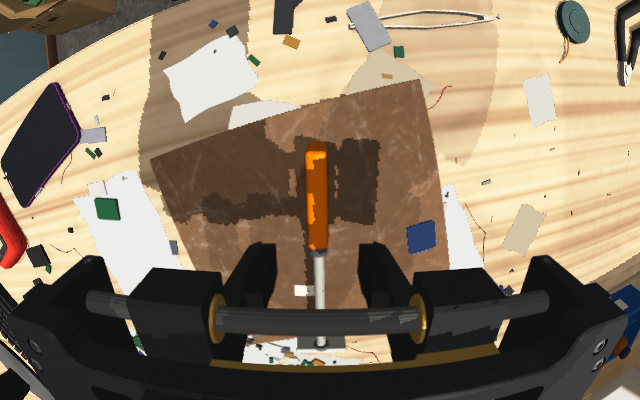

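```bash
cat >> h.py <<'E'
from scipy.spatial.transform import Rotation as Ro
def wray(s,p,u,v,z):
    a=np.array([u-p["cx"],v-p["cy"]]);r=np.linalg.norm(a);th=r/p["fx"]
    dc=np.r_[a/r*np.sin(th),np.cos(th)]
    M=np.array(p["tool_from_camera"]);Rt=Ro.from_rotvec(s["eef_rot"]).as_matrix()
    c=Rt@M[:3,3]+s["tool_pos"];w=Rt@M[:3,:3]@dc
    return c+w*(z-c[2])/w[2]
E
python3 - <<'E'
from h import *
s,p=pickle.load(open("w1.pkl","rb"))
for u,v in[(306,152),(326,152),(308,249),(328,249)]:print(wray(s,p,u,v,.055).round(4))
print(wray(s,p,313,249,.055), Ro.from_rotvec(s["eef_rot"]).as_matrix().round(3))
crop(p["image"],270,370,130,360,3,"w1c.png")
E
```

```text
[ 0.3688 -0.2416  0.055 ]
[ 0.3711 -0.2293  0.055 ]
[ 0.4356 -0.2533  0.055 ]
[ 0.4381 -0.2396  0.055 ]
[ 0.4361964  -0.24987488  0.055     ] [[ 0.003 -0.983  0.182]
 [-0.005  0.182  0.983]
 [-1.    -0.004 -0.004]]
```

View pics/w1c.png

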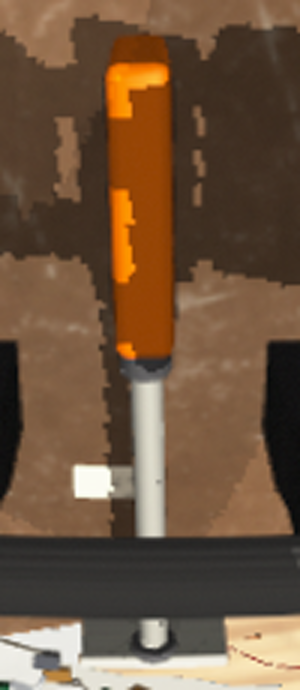

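{"op": "apply_moves", "data": {"motion": [[0.1,-0.1,-3,0,0,1.4,0],[0.1,0,-3,0,0,0,0],[0,0,-1.5,0,0,0,0],[0,0,-0.95,0,0,0,0],[0,0,0,0,0,0,1],[0,0,0,0,0,0,1],[0,0,0,0,0,0,1],[0,0,0,0,0,0,1],[0,0,0,0,0,0,1]], "newtons": 50}}

```text
t: 3.53
tool_pos: [0.4214, -0.2371, 0.0273]
eef_rot: [-1.099, 1.276, 1.095]
force: [-0.5, -0.9, 4.3]
width: 0.158
```

{"op": "apply_moves", "data": {"motion": [[0,0,0,0,0,0,1],[0,0,2,0,0,0,1],[0,0,4,0,0,0,1],[0,0,3,0,0,0,1],[0,0,0,0,0,0,1]]}}

```text
t: 3.95
tool_pos: [0.4234, -0.238, 0.1211]
eef_rot: [-1.102, 1.273, 1.09]
force: [1.4, -1.5, -1.4]
width: 0.151
```

```bash
cat > look.py <<'E'
import sys
from bench import ctrl,eyes
import cv2,pickle
tag=sys.argv[1]
o={}
for n in sys.argv[2:]:
    s=ctrl.get_state();p=eyes.snapshot(n);o[n]=(s,p);cv2.imwrite(f"pics/{n}_{tag}.png",p["image"][:,:,::-1])
print(s["t"],s["tool_pos"].round(4),s["eef_rot"].round(4),s["force"].round(1),s["width"])
from scipy.spatial.transform import Rotation as R
print(R.from_rotvec(s["eef_rot"]).as_matrix().round(3).tolist())
pickle.dump(o,open(f"look_{tag}.pkl","wb"))
E
python3 look.py g wrist top
```

```text
4.0 [ 0.4225 -0.2373  0.1188] [-1.101   1.2739  1.0925] [ 0.5  0.3 -1.8] 0.15242097798156984
[[0.005, -0.989, 0.15], [-0.002, 0.15, 0.989], [-1.0, -0.006, -0.001]]
```

View pics/wrist_g.png

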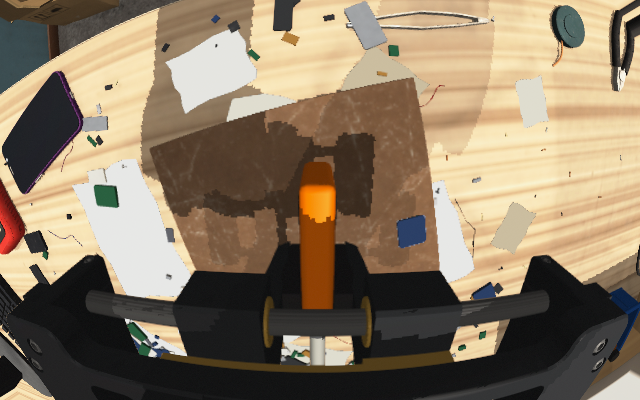

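Run:
```python
from h import *
o=pickle.load(open("look_g.pkl","rb"));s,p=o["top"]
crop(p["image"],340,480,150,300,4,"g_t.png")
s,p=o["wrist"]; crop(p["image"],260,380,140,270,5,"g_w.png")
# predicted handle corners for offset .018
```

```text
(no output)
```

View pics/g_t.png

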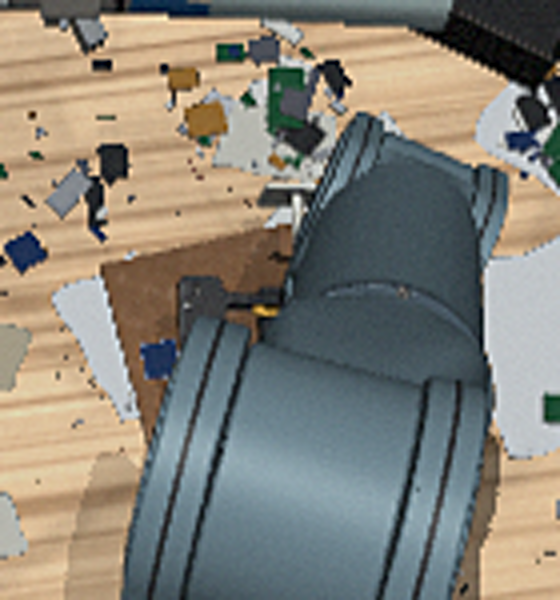

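View pics/g_w.png

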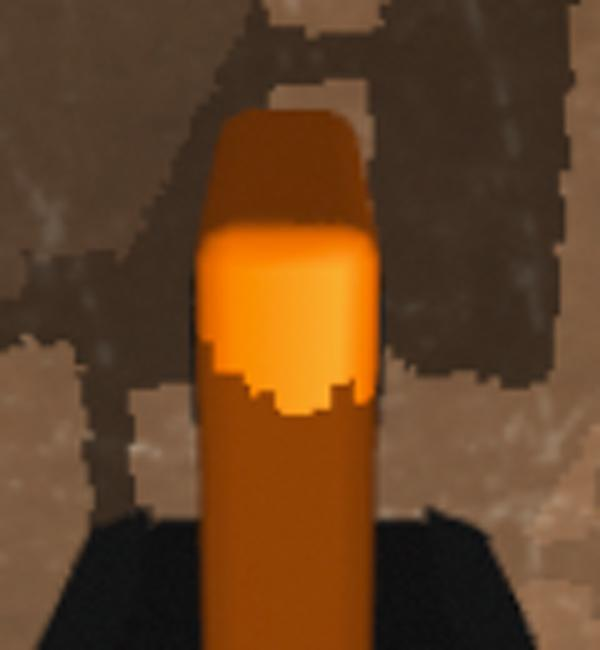

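Run:
```python
from h import *
o=pickle.load(open("look_g.pkl","rb"));s,p=o["top"]
for uv in [(262,184),(264,184),(262,187)]:
  P=ray(p,340+uv[0]/4-.4,150+uv[1]/4-.4,.1425)
  yaw=-np.arcsin(.15);T=np.array([[np.cos(yaw),np.sin(yaw)],[-np.sin(yaw),np.cos(yaw)]])
  print(P,"rel hook axes",T@(P[:2]-s["tool_pos"][:2]))
s,p=o["wrist"]
for u,v in[(201,232),(378,228)]:
  P=wray(s,p,260+u/5-.4,140+v/5-.4,.1235+.023);print("handle back top",P,T@(P[:2]-s["tool_pos"][:2]))
for u,v in[(222,115),(352,115)]:
  P=wray(s,p,260+u/5-.4,140+v/5-.4,.1235-.023);print("handle back bottom",P,T@(P[:2]-s["tool_pos"][:2]))
```

```text
[ 0.54777161 -0.23312373  0.1425    ] rel hook axes [0.12325621 0.02289231]
[ 0.54758095 -0.23451033  0.1425    ] rel hook axes [0.1232757 0.0214928]
[ 0.5455765  -0.23269445  0.1425    ] rel hook axes [0.12102155 0.02298747]
handle back top [ 0.37137375 -0.23730699  0.1465    ] [-0.05156283 -0.00708166]
handle back top [ 0.37302467 -0.22441034  0.1465    ] [-0.0518651   0.00591672]
handle back bottom [ 0.37240424 -0.23792649  0.1005    ] [-0.05045109 -0.00753957]
handle back bottom [ 0.37440506 -0.22479031  0.1005    ] [-0.05044333  0.0057481 ]
```

Run:
```python
from h import *
T=d["top"];S=d["scene"]
for z in(.25,.3,.35,.4,.45): print(z,ray(T,432,179,z).round(3),ray(T,465,192,z).round(3))
o=pickle.load(open("look_g.pkl","rb"))
# start: scene view of wrist, TCP (.182,.623,.249)
for z in(.15,.2,.25,.3): print(z, [round(float(a),1) for a in proj(S,(.182,.623,.249+z))])
```

```text
0.25 [ 0.548 -0.288  0.25 ] [ 0.501 -0.364  0.25 ]
0.3 [ 0.53  -0.273  0.3  ] [ 0.484 -0.347  0.3  ]
0.35 [ 0.512 -0.259  0.35 ] [ 0.468 -0.33   0.35 ]
0.4 [ 0.493 -0.245  0.4  ] [ 0.452 -0.313  0.4  ]
0.45 [ 0.475 -0.231  0.45 ] [ 0.436 -0.295  0.45 ]
0.15 [45.1, 215.3]
0.2 [37.7, 190.7]
0.25 [29.9, 164.7]
0.3 [21.6, 137.1]
```

View pics/top_g.png

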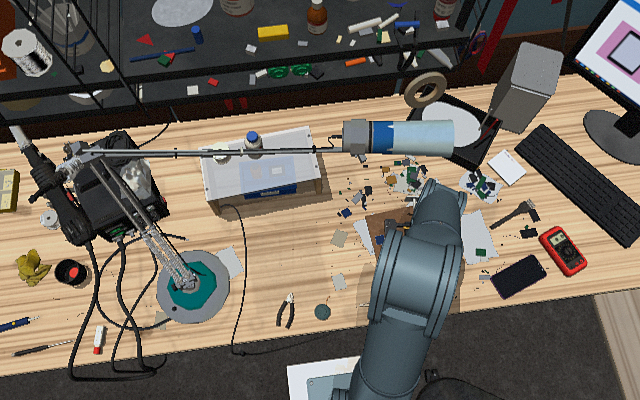

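{"op": "apply_moves", "data": {"motion": [[0,0,-4,0,0,0,1],[0,0,-3,0,0,0,1],[0,0,-1.5,0,0,0,1],[0,0,-0.5,0,0,0,1],[0,0,0,0,0,0,1]]}}

```text
t: 4.47
tool_pos: [0.4185, -0.235, 0.025]
eef_rot: [-1.092, 1.278, 1.102]
force: [-3.5, 2.8, 9.4]
width: 0.153
```

{"op": "apply_moves", "data": {"motion": [[0,0,0.2,0,0,0,-0.2],[0,0,0,0,0,0,-0.2],[0,0,0,0,0,0,-0.2],[0,0,0,0,0,0,-0.2],[-2.4,0.4,0,0,0,0,-0.2],[0,0,0,0,0,0,-0.2]]}}

```text
t: 4.97
tool_pos: [0.3922, -0.2317, 0.0275]
eef_rot: [-1.092, 1.28, 1.101]
force: [-1.7, 0.7, -0.9]
width: 0.584
```

```bash
python3 look.py r wrist
```

```text
4.9667 [ 0.3922 -0.2317  0.0275] [-1.0925  1.2802  1.1006] [-1.7  0.7 -0.9] 0.5843272445756393
[[-0.005, -0.988, 0.152], [0.002, 0.152, 0.988], [-1.0, 0.005, 0.001]]
```

View pics/wrist_r.png

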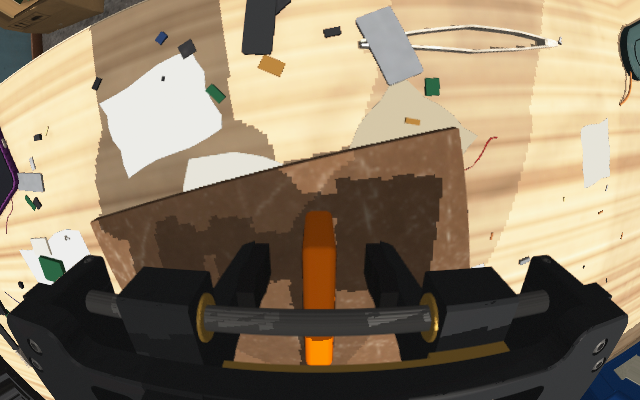

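Run:
```python
from h import *
s,p=pickle.load(open("look_r.pkl","rb"))["wrist"]
yaw=-np.arcsin(.152);T=np.array([[np.cos(yaw),np.sin(yaw)],[-np.sin(yaw),np.cos(yaw)]])
for u,v,z in[(303,247,.055),(336,247,.055),(308,212,.01),(332,212,.01)]:
  P=wray(s,p,u,v,z);print(P.round(4),(T@(P[:2]-s["tool_pos"][:2])).round(4))
```

```text
[ 0.3646 -0.2339  0.055 ] [-0.027  -0.0064]
[ 0.3666 -0.2212  0.055 ] [-0.0269  0.0065]
[ 0.3669 -0.2335  0.01  ] [-0.0247 -0.0056]
[ 0.3689 -0.221   0.01  ] [-0.0247  0.007 ]
```

{"op": "apply_moves", "data": {"motion": [[0,0,0,0,0,0,1],[0,0,0,0,0,0,1],[0,0,0,0,0,0,1],[0,0,0,0,0,0,1],[0,0,0,0,0,0,1],[0,0,2,0,0,0,1],[0,0,4,0,0,0,1],[0,0,3,0,0,0,1],[0,0,0,0,0,0,1]], "newtons": 55}}

```text
t: 5.77
tool_pos: [0.3994, -0.2341, 0.1226]
eef_rot: [-1.102, 1.273, 1.09]
force: [0.1, -0.3, -2.4]
width: 0.152
```

```bash
python3 look.py g2 wrist top
python3 - <<'E'
from h import *
o=pickle.load(open("look_g2.pkl","rb"));s,p=o["top"]
crop(p["image"],340,480,150,300,4,"g2_t.png")
E
```

```text
5.8167 [ 0.3985 -0.2334  0.1204] [-1.101   1.2742  1.0928] [ 1.1  0.3 -0.7] 0.15149423730044642
[[0.005, -0.989, 0.15], [-0.002, 0.15, 0.989], [-1.0, -0.005, -0.001]]
```

View pics/g2_t.png

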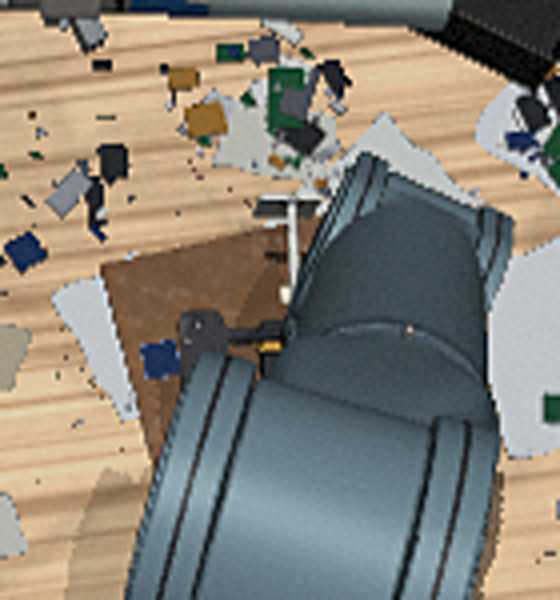

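View pics/wrist_g2.png

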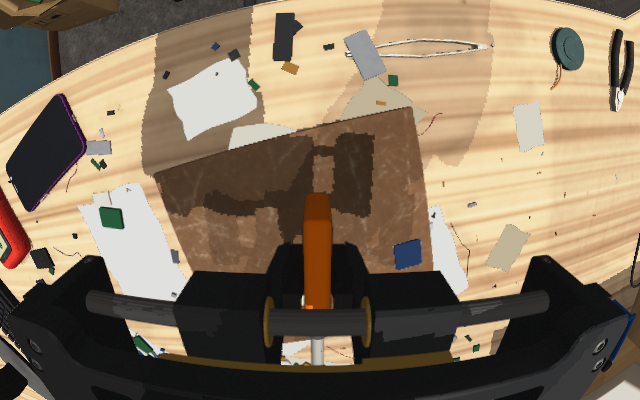

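Run:
```python
from h import *
o=pickle.load(open("look_g2.pkl","rb"));s,p=o["top"]
yaw=-np.arcsin(.15);T=np.array([[np.cos(yaw),np.sin(yaw)],[-np.sin(yaw),np.cos(yaw)]])
for z in(.139,.144,.149):
  P=ray(p,340+257/4-.4,150+197/4-.4,z);print(P.round(4),(T@(P[:2]-s["tool_pos"][:2])).round(4))
s,p=o["wrist"]
for u,v,z in[(303,231,.148),(332,231,.148),(306,195,.102),(329,195,.102)]:
  P=wray(s,p,u,v,z);print(P.round(4),(T@(P[:2]-s["tool_pos"][:2])).round(4))
```

```text
[ 0.5399 -0.2286  0.139 ] [0.1391 0.026 ]
[ 0.5383 -0.2275  0.144 ] [0.1373 0.0268]
[ 0.5366 -0.2264  0.149 ] [0.1355 0.0276]
[ 0.3654 -0.2352  0.148 ] [-0.0334 -0.0062]
[ 0.3671 -0.2241  0.148 ] [-0.0334  0.005 ]
[ 0.3657 -0.2358  0.102 ] [-0.033  -0.0067]
[ 0.3675 -0.2238  0.102 ] [-0.033   0.0054]
```

Run:
```python
from h import *
T=d["top"]
for z in(.3,.35,.4,.45):
  for u,v in((431,188),(467,203)):
    P=ray(T,u,v,z); P2=P+[.528-.3985,.15+.2334,-.04]
    print(z,P.round(3),P2.round(3),np.round(proj(T,P2),1))
```

```text
0.3 [ 0.506 -0.266  0.3  ] [0.636 0.117 0.26 ] [273.9 166.2]
0.3 [ 0.456 -0.345  0.3  ] [0.585 0.038 0.26 ] [306.4 180.3]
0.35 [ 0.489 -0.252  0.35 ] [0.619 0.131 0.31 ] [267.4 165.3]
0.35 [ 0.441 -0.328  0.35 ] [0.57  0.055 0.31 ] [299.8 179.3]
0.4 [ 0.472 -0.238  0.4  ] [0.602 0.145 0.36 ] [260.4 164.4]
0.4 [ 0.426 -0.311  0.4  ] [0.555 0.072 0.36 ] [292.7 178.3]
0.45 [ 0.455 -0.224  0.45 ] [0.584 0.159 0.41 ] [252.8 163.3]
0.45 [ 0.411 -0.294  0.45 ] [0.54 0.09 0.41] [284.9 177.2]
```

{"op": "apply_moves", "data": {"motion": [[0,3.6,0,0,0,0,1],[0,3.8,0,0,0,1,1],[0,3.9,0,0,0,1,1],[0,3.9,0,0,0,1,1],[0,3.9,0,0,0,1,1],[0,3.9,0,0,0,1,1],[0,3.9,0,0,0,1,1],[0,3.8,-1,0,0,1,1],[0,3.5,-1,0,0,0,1],[0,3,-1,0,0,0,1],[0,1.5,-1,0,0,0,1],[0,0,0,0,0,0,1]]}}

```text
t: 6.87
tool_pos: [0.3945, 0.1579, 0.0755]
eef_rot: [-1.191, 1.223, 1.196]
force: [-0.7, -0.8, -2.1]
width: 0.154
```

```bash
python3 look.py h1 top scene
python3 - <<'E'
from h import *
o=pickle.load(open("look_h1.pkl","rb"));s,p=o["top"]
crop(p["image"],190,340,120,240,5,"h1_t.png")
s,p=o["scene"];crop(p["image"],180,380,100,250,4,"h1_s.png")
E
```

```text
6.9167 [0.3948 0.1554 0.0762] [-1.19    1.225   1.1931] [-0.3 -1.2 -1.6] 0.1534462629432674
[[-0.004, -1.0, 0.025], [-0.002, 0.025, 1.0], [-1.0, 0.004, -0.002]]
```

View pics/h1_t.png

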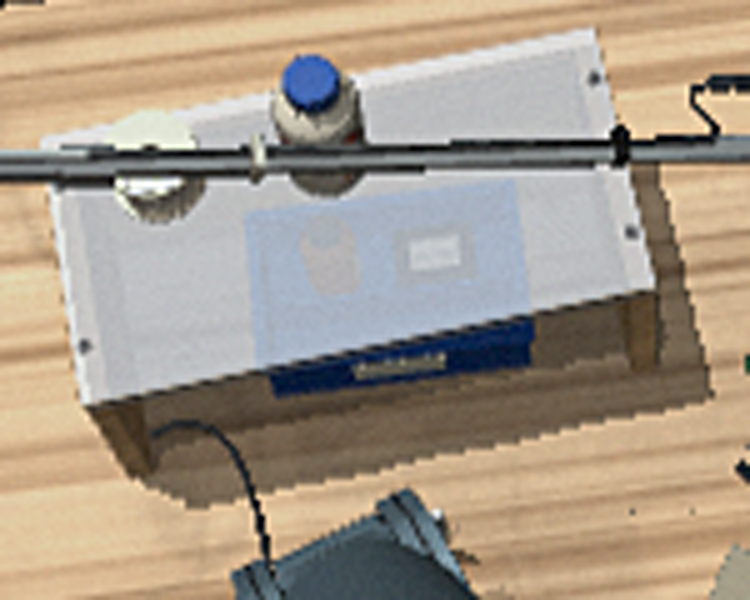

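View pics/h1_s.png

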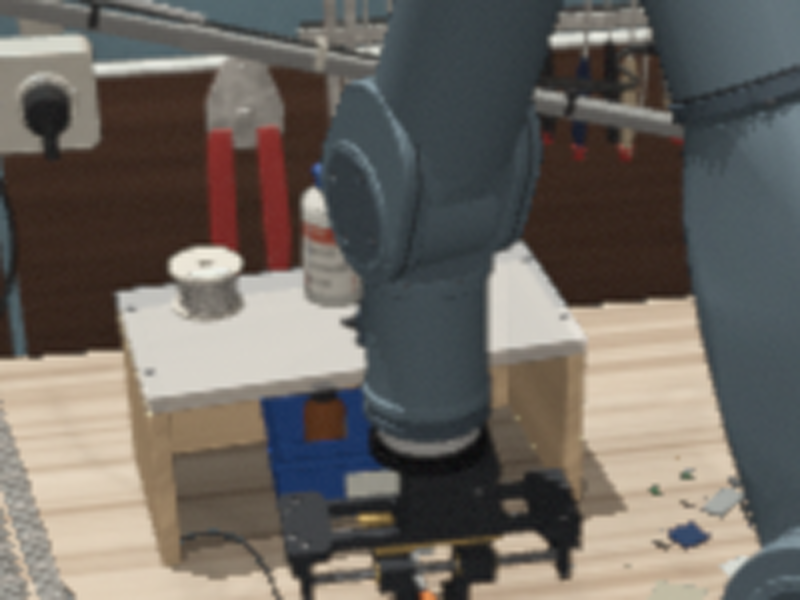

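{"op": "apply_moves", "data": {"motion": [[1,0,0.6,0,0,0,1],[2.5,0,0,0,0,0,1],[2.5,0,0,0,0,0,1],[2.5,0,0,0,0,0,1],[1,0,0,0,0,0,1],[0.5,0,0,0,0,0,1],[0,0,0,0,0,0,1]]}}

```text
t: 7.55
tool_pos: [0.4965, 0.153, 0.0839]
eef_rot: [-1.186, 1.225, 1.187]
force: [0.2, 0.2, -2.2]
width: 0.15
```

```bash
python3 look.py h2 top scene
python3 - <<'E'
from h import *
o=pickle.load(open("look_h2.pkl","rb"));s,p=o["top"]
crop(p["image"],190,340,120,240,5,"h2_t.png")
s,p=o["scene"];crop(p["image"],180,380,100,250,4,"h2_s.png")
E
```

```text
7.6 [0.4954 0.1534 0.0838] [-1.1865  1.2253  1.188 ] [-0.5  0.  -2.1] 0.15163331860286974
[[-0.002, -1.0, 0.03], [-0.001, 0.03, 1.0], [-1.0, 0.002, -0.001]]
```

View pics/h2_t.png

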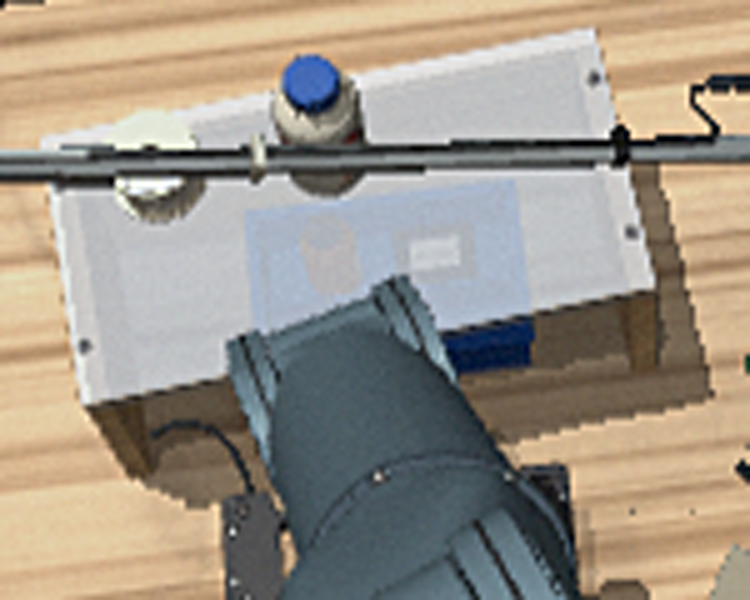

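View pics/h2_s.png

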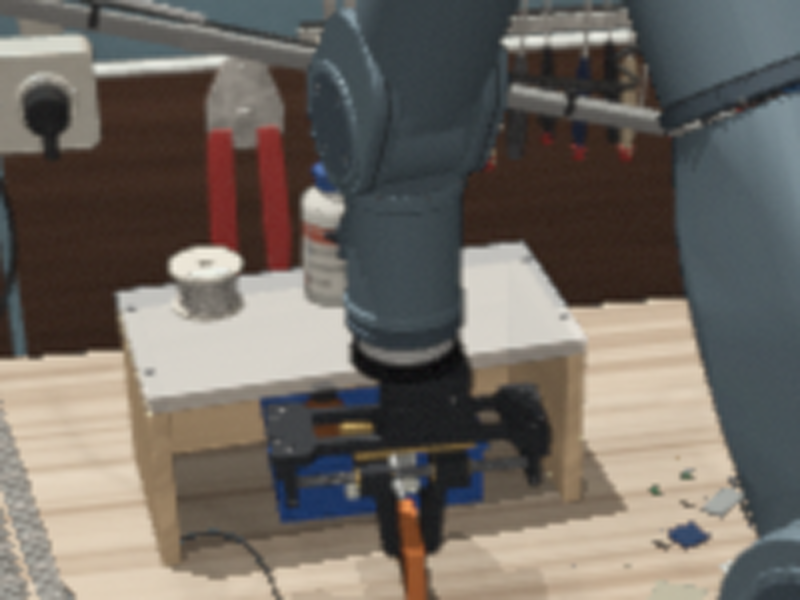

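{"op": "apply_moves", "data": {"motion": [[1.2,0,0,0,0,0,1],[1.6,0,0,0,0,0,1],[0.8,0,0,0,0,0,1],[0,0,0,0,0,0,1],[0,0,-0.6,0,0,0,1],[0,0,-0.6,0,0,0,1],[0,0,0,0,0,0,1]]}}

```text
t: 8.23
tool_pos: [0.5211, 0.1512, 0.0684]
eef_rot: [-1.181, 1.244, 1.2]
force: [-19.1, -5.3, 2.7]
width: 0.156
```

```bash
python3 look.py h3 top wrist
python3 - <<'E'
from h import *
o=pickle.load(open("look_h3.pkl","rb"));s,p=o["top"]
crop(p["image"],190,340,120,240,5,"h3_t.png")
E
```

```text
8.2833 [0.5211 0.1512 0.0687] [-1.181   1.2442  1.1997] [-19.6  -5.1   3.3] 0.15335004797432153
[[-0.022, -0.999, 0.03], [-0.006, 0.031, 1.0], [-1.0, 0.022, -0.007]]
```

View pics/h3_t.png

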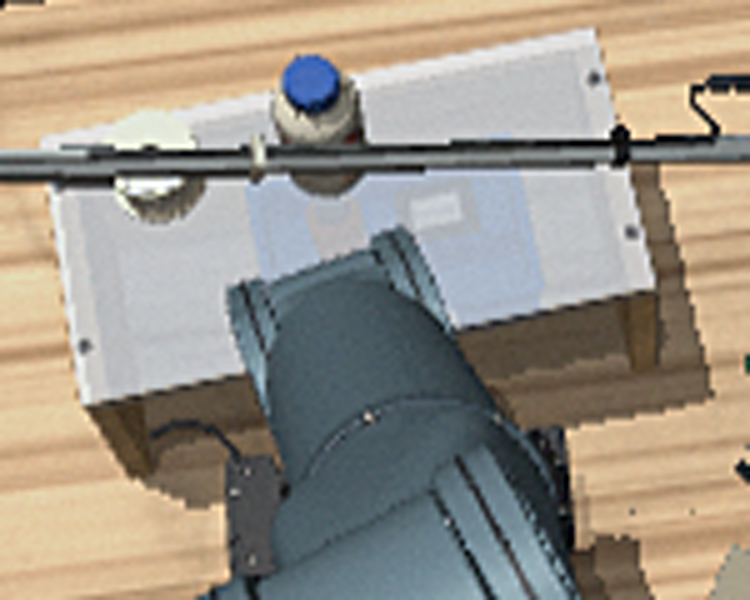

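View pics/wrist_h3.png

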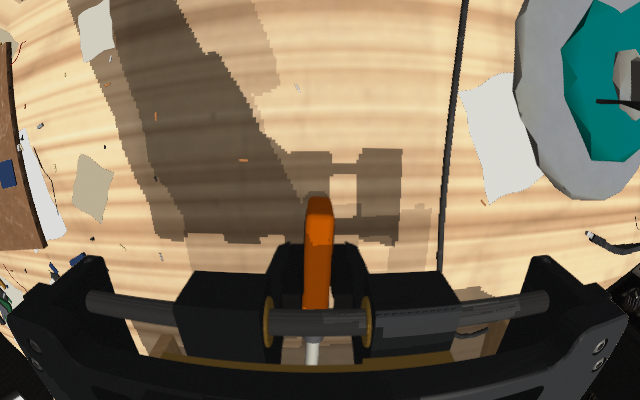

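{"op": "apply_moves", "data": {"motion": [[-1.5,0,0,0,0,0,1],[-2.5,0,0.5,0,0,0,1],[-3,0,1,0,0,0,1],[-3,0,0,0,0,0,1],[-3,0,0,0,0,0,1],[-1,0,0,0,0,0,1],[0,0,0,0,0,0,1]]}}

```text
t: 8.92
tool_pos: [0.3882, 0.154, 0.087]
eef_rot: [-1.188, 1.225, 1.192]
force: [-0.7, -0.2, -2.0]
width: 0.154
```

```bash
python3 look.py h4 top wrist scene
python3 - <<'E'
from h import *
o=pickle.load(open("look_h4.pkl","rb"));s,p=o["top"]
crop(p["image"],190,340,120,240,5,"h4_t.png")
s,p=o["scene"];crop(p["image"],180,380,100,300,4,"h4_s.png")
s,p=o["wrist"]; crop(p["image"],260,380,140,290,4,"h4_w.png")
E
```

```text
9.0167 [0.3927 0.1547 0.0875] [-1.1884  1.2216  1.1882] [ 0.2  0.5 -1.6] 0.15749213417555383
[[0.001, -1.0, 0.028], [0.0, 0.028, 1.0], [-1.0, -0.001, 0.0]]
```

View pics/h4_t.png

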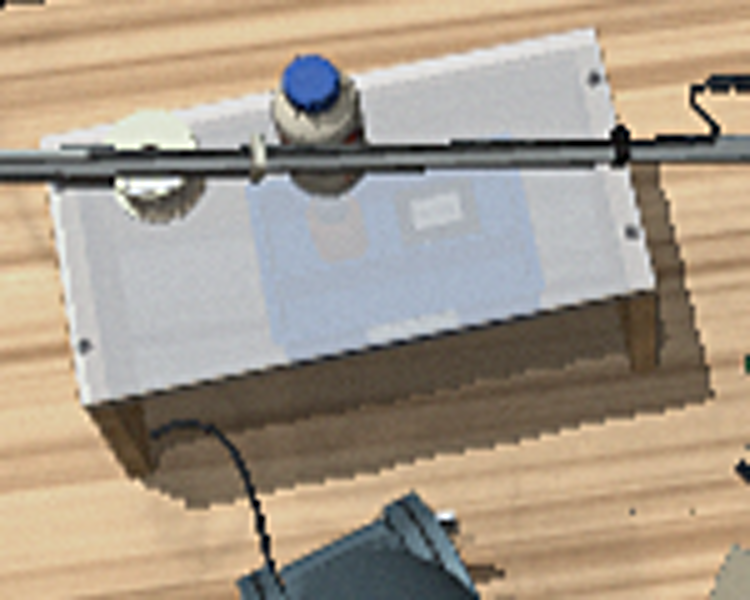

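View pics/h4_s.png

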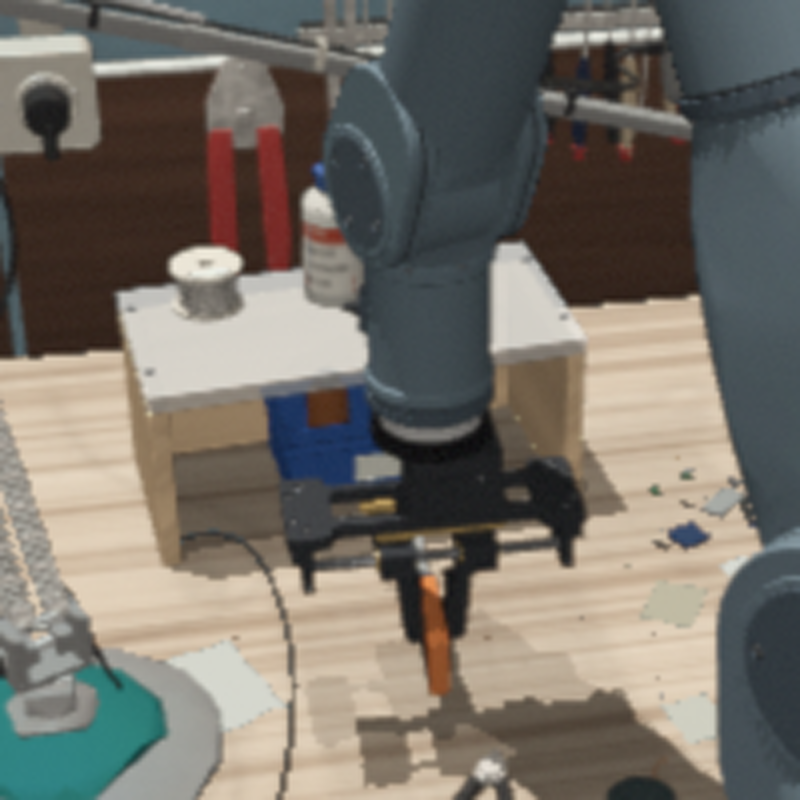

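View pics/h4_w.png

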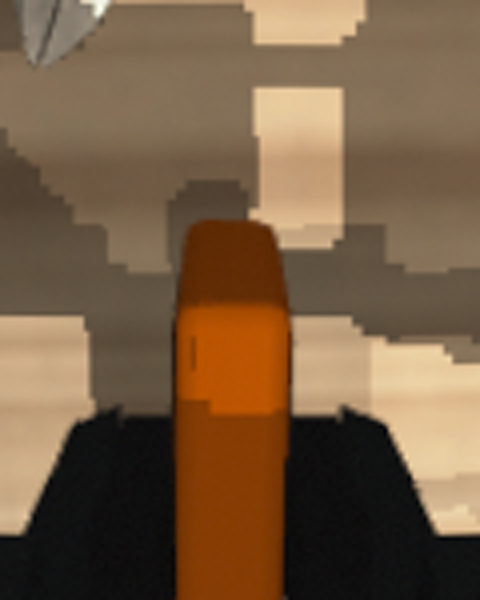

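Run:
```python
from h import *
T=d["top"]
o=pickle.load(open("look_h4.pkl","rb"));s,p=o["top"];crop(p["image"],255,300,200,250,14,"h4_z.png")
t=s["tool_pos"]
for pitch in(-15,-10,-5,0,5,10):
  a=np.radians(pitch)
  def loc(x,y,z): # relative handle/TCP, pitch up positive
    X=x*np.cos(a)-z*np.sin(a);Z=x*np.sin(a)+z*np.cos(a);yw=-.028
    return t+[X*np.cos(yw)-y*np.sin(yw),X*np.sin(yw)+y*np.cos(yw),Z+.0]
  print(pitch,np.round(proj(T,loc(.145,-.022,.0235)),1),np.round(proj(T,loc(.145,.022,.0235)),1))
```

```text
-15 [279.5 224.4] [264.3 225.9]
-10 [279.2 222.8] [263.9 224.4]
-5 [278.8 221.7] [263.4 223.3]
0 [278.5 220.8] [263.  222.5]
5 [278.3 220.4] [262.6 222. ]
10 [278.  220.4] [262.2 222. ]
```

View pics/h4_z.png

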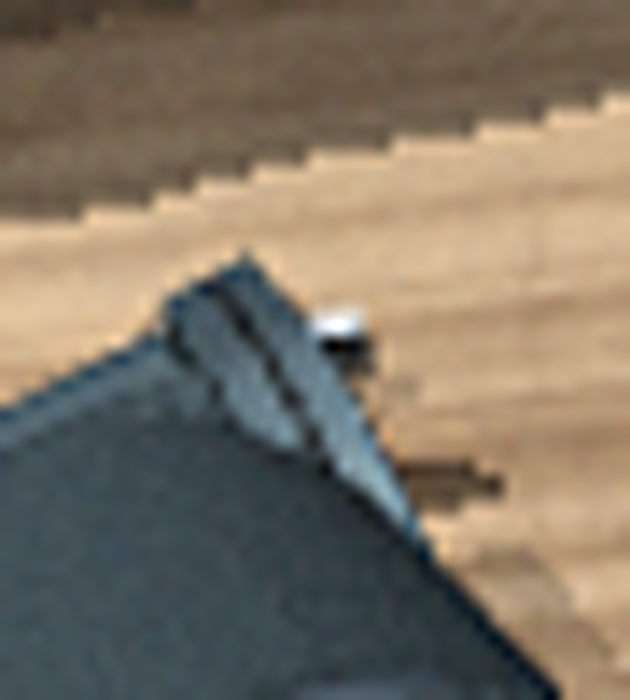

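Run:
```python
from h import *
for tag,pts in(("g2",[(317,231.),(317,195)]),("h4",[(318,216.2),(317.5,195.3)])):
  s,p=pickle.load(open(f"look_{tag}.pkl","rb"))["wrist"]
  M=np.array(p["tool_from_camera"]);rays=[]
  for u,v in pts:
    a=np.array([u-p["cx"],v-p["cy"]]);r=np.linalg.norm(a);th=r/p["fx"]
    w=M[:3,:3]@np.r_[a/r*np.sin(th),np.cos(th)];c=M[:3,3];rays.append((c,w))
  # tool: x down, y toward robot. plane: hook coords X=-y, Z=-x
  for pitch in(-15,-10,-5,0,5):
    a=np.radians(pitch)
    # unknown centre (cx at height +.0045): solve for X offset from each ray
    out=[]
    for (c,w),zz in zip(rays,(.023,-.023)):
      X=-.035*np.cos(a)-zz*np.sin(a);Z=-.035*np.sin(a)+zz*np.cos(a)+.0045
      k=(-Z-c[0])/w[0];out.append(-(c+k*w)[1]-X)
    print(tag,pitch,np.round(out,4))
from h import crop
o=pickle.load(open("look_g2.pkl","rb"))["wrist"][1];crop(o["image"],260,380,140,290,4,"g2_w.png")
```

```text
g2 -15 [-0.0099  0.0029]
g2 -10 [-0.0062  0.0027]
g2 -5 [-0.0025  0.0021]
g2 0 [0.001  0.0012]
g2 5 [0.0043 0.0001]
h4 -15 [-0.0156  0.0029]
h4 -10 [-0.012   0.0027]
h4 -5 [-0.0085  0.0022]
h4 0 [-0.0052  0.0013]
h4 5 [-0.0021  0.0001]
```

View pics/g2_w.png

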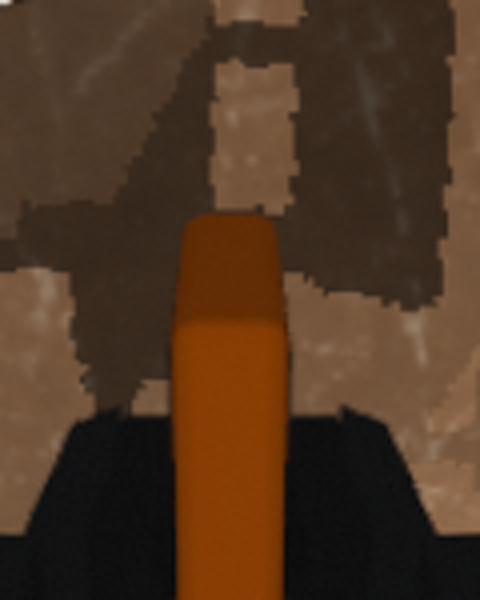

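Run:
```python
from h import *
from scipy.optimize import brentq
o=pickle.load(open("look_r.pkl","rb"))["wrist"][1];crop(o["image"],260,380,160,310,4,"r_w.png")
o=pickle.load(open("look_g.pkl","rb"))["wrist"][1];crop(o["image"],260,380,130,280,4,"g_w.png")
for tag,pts in(("r",[(318,246),(318,212)]),("g",[(317,186.2),(317,162.4)]),("g2",[(317,220.1),(317,193.2)]),("h4",[(318,215.8),(317.5,195.)])):
  s,p=pickle.load(open(f"look_{tag}.pkl","rb"))["wrist"]
  M=np.array(p["tool_from_camera"]);rays=[]
  for u,v in pts:
    a=np.array([u-p["cx"],v-p["cy"]]);r=np.linalg.norm(a);th=r/p["fx"]
    w=M[:3,:3]@np.r_[a/r*np.sin(th),np.cos(th)];c=M[:3,3];rays.append((c,w))
  def f(pitch,h=.0045):
    a=np.radians(pitch);out=[]
    for (c,w),zz in zip(rays,(.023,-.023)):
      X=-.035*np.cos(a)-zz*np.sin(a);Z=-.035*np.sin(a)+zz*np.cos(a)+h
      k=(-Z-c[0])/w[0];out.append(-(c+k*w)[1]-X)
    return out
  g=lambda q:f(q)[0]-f(q)[1]
  q=brentq(g,-30,30);print(tag,q,f(q))
```

```text
r 3.7147035579628893 [np.float64(0.00998508963216864), np.float64(0.009985089632168986)]
g 0.8213465257206586 [np.float64(-0.016279216170059244), np.float64(-0.016279216170059237)]
g2 4.343973713041592 [np.float64(-0.0007724682153512352), np.float64(-0.0007724682153512144)]
h4 7.515649322554153 [np.float64(-0.0007827081095158617), np.float64(-0.0007827081095158686)]
```

View pics/r_w.png

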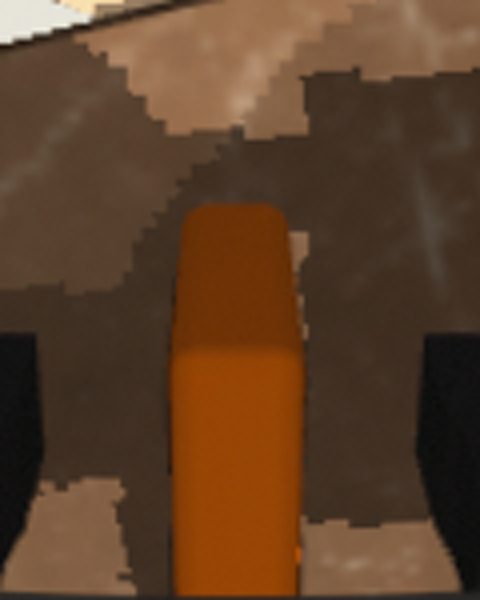

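Run:
```python
from h import *
from scipy.optimize import least_squares
data=dict(r=[(318,246.2),(318,211.8)],g2=[(317,220.1),(317,193.2)],h4=[(318,215.8),(317.5,195.)])
def rays(tag):
  s,p=pickle.load(open(f"look_{tag}.pkl","rb"))["wrist"];M=np.array(p["tool_from_camera"]);R=[]
  for u,v in data[tag]:
    a=np.array([u-p["cx"],v-p["cy"]]);r=np.linalg.norm(a);th=r/p["fx"]
    R.append((M[:3,3],M[:3,:3]@np.r_[a/r*np.sin(th),np.cos(th)]))
  return R
def X(tag,pitch,h,zt):
    a=np.radians(pitch);out=[]
    for (c,w),zz in zip(rays(tag),(zt,-.023)):
      x=-.035*np.cos(a)-zz*np.sin(a);Z=-.035*np.sin(a)+zz*np.cos(a)+h
      k=(-Z-c[0])/w[0];out.append(-(c+k*w)[1]-x)
    return np.array(out)
r=least_squares(lambda q:np.diff(X("r",0,.0045,q[0])),[.02]);zt=r.x[0];print(zt,X("r",0,.0045,zt))
x0=X("r",0,.0045,zt)[0]
for tag in("g2","h4"):
  for xo in (x0-.0063,x0-.009):
    q=least_squares(lambda q:(X(tag,q[0],q[1]*.01,zt)-xo)*1000,[0,.0]).x;print(tag,xo,"pitch",q[0],"h mm",q[1]*10)
```

```text
0.01691335898367886 [0.01059143 0.01059143]
g2 0.004291428363161778 pitch 0.032348011639691004 h mm -8.423603897416376
g2 0.001591428363161779 pitch 1.0590044184441914 h mm -0.4920083257399589
h4 0.004291428363161778 pitch 4.157851669151169 h mm -8.471073961550724
h4 0.001591428363161779 pitch 4.937865525072762 h mm -0.6417270379807012
```

{"op": "apply_moves", "data": {"motion": [[0,0,1,0,0,7,1],[0,0,0,0,0,7,1],[0,0,0,0,0,7,1],[0,0,0,0,0,7,1],[0,0,0,0,0,7,1],[0,0,0,0,0,7,1],[0,0,0,0,0,7,1],[0,0,0,0,0,0,1]]}}

```text
t: 9.73
tool_pos: [0.3941, 0.1544, 0.0973]
eef_rot: [-1.789, 0.694, 1.788]
force: [0.8, -0.2, -2.0]
width: 0.152
```

```bash
python3 look.py m scene top
python3 - <<'E'
from h import *
o=pickle.load(open("look_m.pkl","rb"));s,p=o["top"];print(s["q"])
crop(p["image"],190,310,180,280,6,"m_t.png")
s,p=o["scene"];crop(p["image"],200,320,190,290,6,"m_s.png")
E
```

```text
9.7833 [0.3938 0.1543 0.0972] [-1.7845  0.6996  1.7838] [-0.2 -0.2 -0.9] 0.15530517983436268
[[0.001, -0.68, -0.733], [0.001, -0.733, 0.68], [-1.0, -0.001, -0.0]]
[-0.41522108  0.42952368 -0.07636938  2.21736137  0.06629266  0.4958973
  1.85053561]
```

View pics/m_t.png

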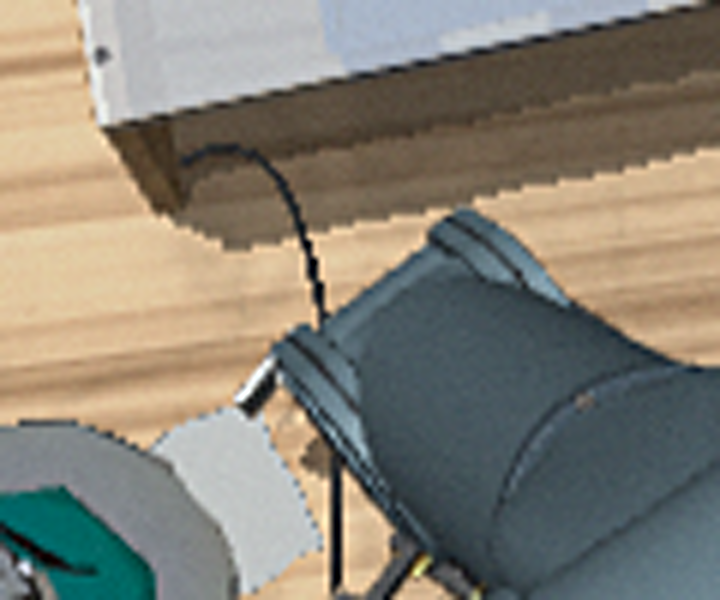

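View pics/m_s.png

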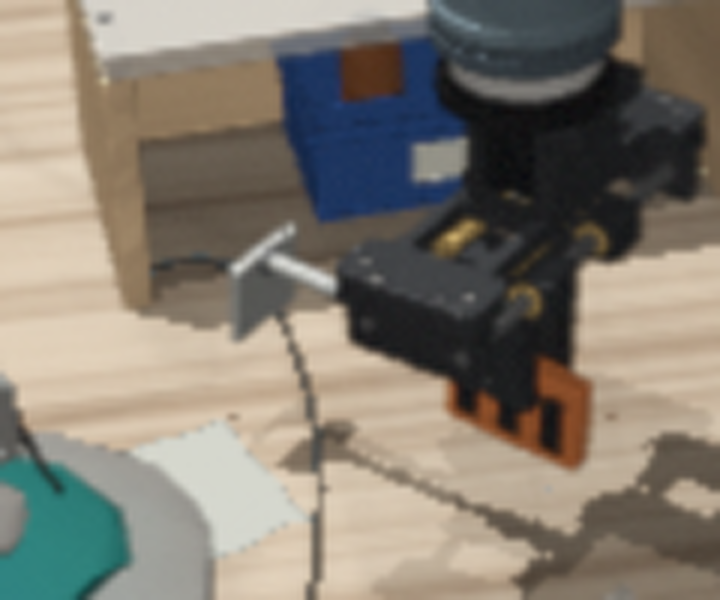

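```bash
cat > hk.py <<'E'
from h import *
from scipy.optimize import least_squares
def fit(o,obs,yaw0,z0):
  s=o["top"][0] if "top" in o else o["scene"][0]; t=s["tool_pos"]
  def f(q):
    Rm=Ro.from_euler("ZYX",[q[3],-q[4],q[5]]).as_matrix()
    r=[]
    for c,l,px in obs:
      r+=list(np.array(proj(d[c],Rm@np.array(l)+q[:3]))-px)
    r+=[ (q[3]-yaw0)*50,q[5]*50]
    return np.array(r)
  r=least_squares(f,[t[0],t[1],z0,yaw0,0,0],x_scale=[.01,.01,.01,.1,.1,.1],loss="soft_l1")
  return r.x,f(r.x)[:-2].reshape(-1,2).round(1).tolist(),t
E
python3 - <<'E'
from hk import *
o=pickle.load(open("look_m.pkl","rb"))
S=lambda u,v:np.array([200+u/6-.42,190+v/6-.42]);T=lambda u,v:np.array([190+u/6-.42,180+v/6-.42])
obs=[("scene",(.1375,.022,.019),S(232,271)),("scene",(.1425,-.022,.019),S(292,226)),("scene",(.1375,.022,-.023),S(234,339)),
("scene",(-.035,.007,-.023),S(575,467)),("scene",(-.035,.007,.023),S(588,384)),("scene",(.035,.007,-.023),S(448,407)),
("top",(.1375,.022,.019),T(237,404))]
yaw=np.arctan2(.733,.68)
x,r,t=fit(o,obs,yaw,.1)
print("centre",x[:3],"yaw,pitch,roll",np.degrees(x[3:]),r)
c,s=np.cos(x[3]),np.sin(x[3]);dd=x[:2]-t[:2];print("centre rel TCP hook axes",c*dd[0]+s*dd[1],-s*dd[0]+c*dd[1],x[2]-t[2])
Rm=Ro.from_euler("ZYX",[x[3],-x[4],x[5]]).as_matrix()
b=Rm@[.14,0,-.023]+x[:3]-t;print("blade low rel TCP",c*b[0]+s*b[1],-s*b[0]+c*b[1],b[2])
E
```

```text
centre [0.39990563 0.15772231 0.08423694] yaw,pitch,roll [47.36277409  3.56976706  0.15878485] [[1.0, -0.3], [-0.6, -1.1], [0.8, 0.8], [0.6, 0.0], [-0.7, 0.0], [-0.5, 0.3], [-0.3, -0.0]]
centre rel TCP hook axes 0.0066188492809206535 -0.002203688168287678 -0.012968143052576375
blade low rel TCP 0.1477792742523726 -0.0021399479268942173 -0.02720648421511042
```

Run:
```python
from h import *
o=pickle.load(open("look_m.pkl","rb"));s,p=o["top"]
crop(p["image"],220,320,140,210,8,"m2_t.png")
s,p=o["scene"];crop(p["image"],230,310,170,235,9,"m2_s.png")
```

```text
(no output)
```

View pics/m2_t.png

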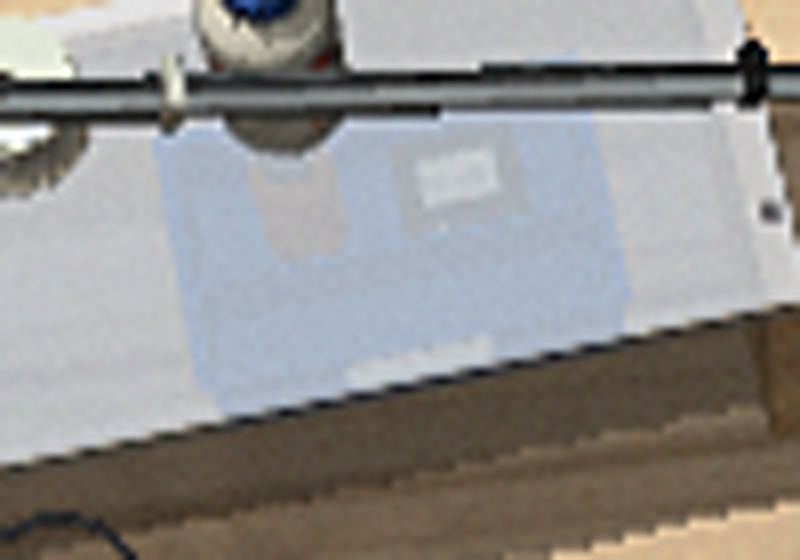

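View pics/m2_s.png

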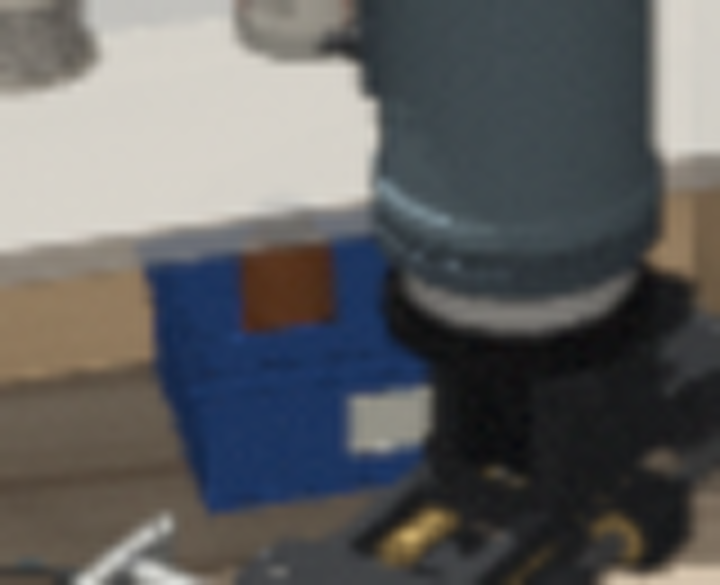

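Run:
```python
import m; from m import *
T=lambda u,v:np.array([220+u/8-.44,140+v/8-.44]);S=lambda u,v:np.array([230+u/9-.44,170+v/9-.44])
obs=[("scene",(-.05,.08,0),S(208,512)),("scene",(-.054,.084,.055),S(165,373)),("top",(-.054,-.084,.055),T(632,293)),("top",(-.054,.084,.055),T(192,383))]
print(fit(obs,[.72,.15,0]))
R=(.6187,.1567,.0865)
x,_=fit(obs,[.72,.15,0])
c,s=np.cos(R[2]),np.sin(R[2])
for l in[(.054,.084),(.054,-.084),(-.054,0),(-.046,0),(-.0075,0)]:
  P=x[:2]+np.array([np.cos(x[2])*l[0]-np.sin(x[2])*l[1],np.sin(x[2])*l[0]+np.cos(x[2])*l[1]])
  dd=P-R[:2];print(l,P.round(4),"riser x",c*dd[0]+s*dd[1],"y",-s*dd[0]+c*dd[1])
```

```text
(array([0.73063873, 0.14348787, 0.06459613]), [[-0.2, 0.1], [2.6, 1.5], [-0.4, 0.1], [-0.3, -0.8]])
(0.054, 0.084) [0.7791 0.2308] riser x 0.1662056144899095 y 0.05996377440178051
(0.054, -0.084) [0.7899 0.0631] riser x 0.16252605927363334 y -0.10799592574504156
(-0.054, 0) [0.6768 0.14  ] riser x 0.05639174393024294 y -0.021650647318310123
(-0.046, 0) [0.6847 0.1405] riser x 0.06438982488961552 y -0.021825864233370903
(-0.0075, 0) [0.7232 0.143 ] riser x 0.10288058950659555 y -0.022669095637100865
```

{"op": "apply_moves", "data": {"motion": [[0.4,-0.6,0,0,0,-7,1],[0.4,-0.6,0,0,0,-7,1],[0.4,-0.6,0,0,0,-7,1],[0.4,-0.6,0,0,0,-7,1],[0.4,-0.6,0,0,0,-7,1],[0.4,-0.6,0,0,0,-7,1],[0.2,-0.4,0,0,0,-7,1],[0,0,-1.5,0,3.6,0,1],[0,0,-2,0,0,0,1],[0,0,-1.2,0,0,0,1],[0,0,-0.5,0,0,0,1],[0,0,0,0,0,0,1]]}}

```text
t: 10.83
tool_pos: [0.4182, 0.1142, 0.0443]
eef_rot: [-1.156, 1.272, 1.232]
force: [0.5, -1.3, -2.3]
width: 0.151
```

{"op": "apply_moves", "data": {"motion": [[0,0,-0.4,0,0,0,1],[0,0,-0.3,0,0,0,1],[0,0,0,0,0,0,1]]}}

```text
t: 11.08
tool_pos: [0.42, 0.1143, 0.0412]
eef_rot: [-1.156, 1.269, 1.23]
force: [-5.5, -3.6, 37.2]
width: 0.154
```

```bash
python3 look.py n wrist
python3 - <<'E'
from h import *
s,p=pickle.load(open("look_n.pkl","rb"))["wrist"]; crop(p["image"],220,420,140,290,4,"n_w.png")
E
```

```text
11.0833 [0.42   0.1143 0.0412] [-1.1561  1.2686  1.2302] [-5.5 -3.6 37.2] 0.15417375869210256
[[-0.061, -0.998, 0.032], [0.001, 0.032, 0.999], [-0.998, 0.061, -0.001]]
```

View pics/n_w.png

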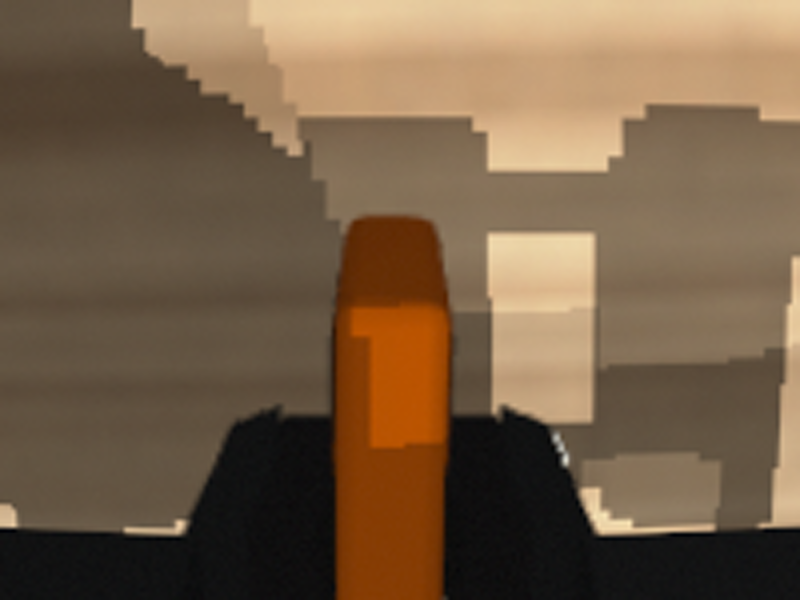

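{"op": "apply_moves", "data": {"motion": [[0,0,0.25,0,0,0,1],[0,0,0,0,0,0,-0.3],[0,0,0,0,0,0,-0.3],[0,0,0,0,0,0,-0.3],[0,0,0,0,0,0,-0.3],[-1.5,0,0,0,-3.6,0,-0.3],[0,0,-1.2,0,0,0,-0.3],[0,0,-0.6,0,0,0,-0.3],[0,0,0,0,0,0,-0.3]]}}

```text
t: 11.88
tool_pos: [0.4032, 0.1144, 0.0218]
eef_rot: [-1.188, 1.224, 1.189]
force: [0.5, 0.6, -0.5]
width: 0.652
```

```bash
python3 look.py n2 wrist
python3 - <<'E'
from h import *
s,p=pickle.load(open("look_n2.pkl","rb"))["wrist"]; crop(p["image"],220,420,140,340,4,"n2_w.png")
E
```

```text
11.8833 [0.4032 0.1144 0.0218] [-1.1876  1.2242  1.189 ] [ 0.5  0.6 -0.5] 0.6516404150288562
[[-0.002, -1.0, 0.029], [-0.0, 0.029, 1.0], [-1.0, 0.002, -0.0]]
```

View pics/n2_w.png

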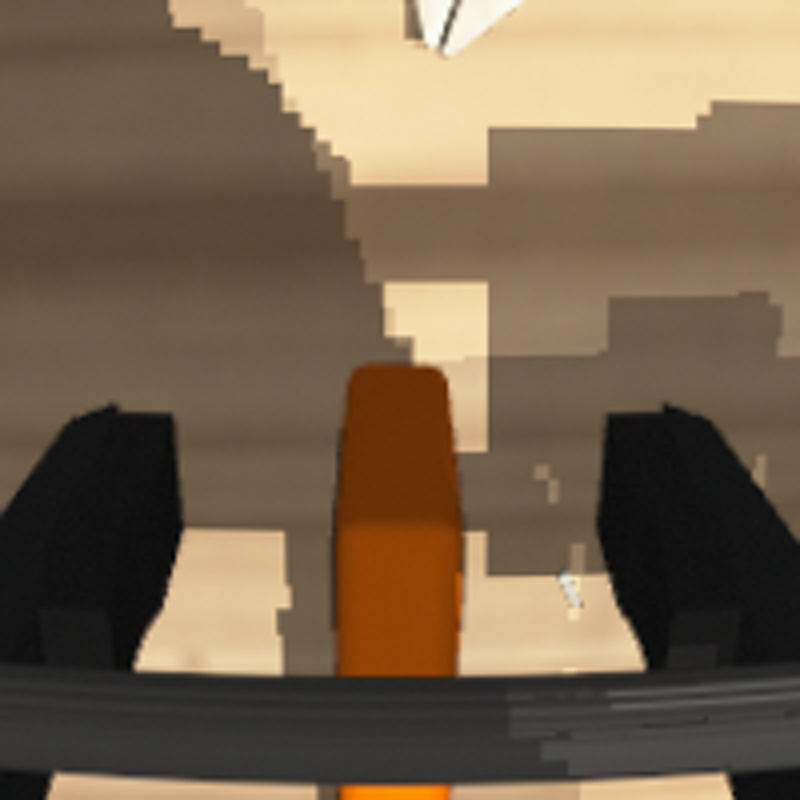

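```bash
cat > bk.py <<'E'
from h import *
def back(tag,vt,vb,h,u=318,zt=.0169):
  s,p=pickle.load(open(f"look_{tag}.pkl","rb"))["wrist"];M=np.array(p["tool_from_camera"]);o=[]
  for v,zz in((vt,zt),(vb,-.023)):
    a=np.array([u-p["cx"],v-p["cy"]]);r=np.linalg.norm(a);th=r/p["fx"]
    c=M[:3,3];w=M[:3,:3]@np.r_[a/r*np.sin(th),np.cos(th)]
    k=(-(zz+h)-c[0])/w[0];o.append(-(c+k*w)[1]+.035)
  return np.round(o,4)
E
python3 -c "
from bk import *
print(back('n2',270.2,231.2,.0012))"
```

```text
[0.0241 0.0233]
```

{"op": "apply_moves", "data": {"motion": [[0.35,0,-0.3,0,0,0,-0.3],[0,0,0,0,0,0,1],[0,0,0,0,0,0,1],[0,0,0,0,0,0,1],[0,0,0,0,0,0,1],[0,0,0,0,0,0,1],[0,0,0,0,0,0,1]], "newtons": 60}}

```text
t: 12.52
tool_pos: [0.4071, 0.1145, 0.0198]
eef_rot: [-1.188, 1.223, 1.188]
force: [-1.0, 0.6, 0.3]
width: 0.225
```

```bash
python3 look.py n3 wrist
python3 - <<'E'
from h import *
s,p=pickle.load(open("look_n3.pkl","rb"))["wrist"]; crop(p["image"],220,420,140,340,4,"n3_w.png")
E
```

```text
12.5167 [0.4071 0.1145 0.0198] [-1.1878  1.2226  1.1879] [-1.   0.6  0.3] 0.22549454669258398
[[0.0, -1.0, 0.029], [0.0, 0.029, 1.0], [-1.0, -0.0, 0.0]]
```

View pics/n3_w.png

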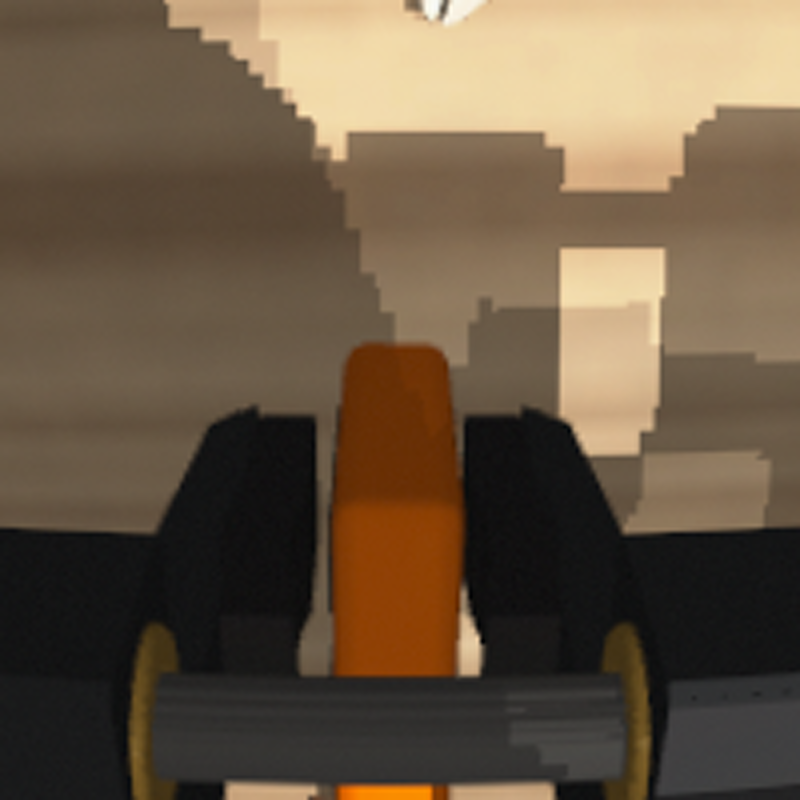

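{"op": "apply_moves", "data": {"motion": [[0,0,0,0,0,0,1],[0,0,0,0,0,0,1],[0,0,0,0,0,0,1],[0,0,0,0,0,0,1],[0,0,0,0,0,0,1]]}}

```text
t: 12.98
tool_pos: [0.4071, 0.1145, 0.0198]
eef_rot: [-1.188, 1.223, 1.188]
force: [1.0, 0.4, 2.7]
width: 0.153
```

```bash
python3 look.py n4 wrist
python3 - <<'E'
from h import *
s,p=pickle.load(open("look_n4.pkl","rb"))["wrist"]; crop(p["image"],220,420,140,340,4,"n4_w.png")
E
```

```text
12.9833 [0.4071 0.1145 0.0198] [-1.1877  1.2227  1.1879] [1.  0.4 2.7] 0.15343441878118297
[[-0.0, -1.0, 0.029], [0.0, 0.029, 1.0], [-1.0, 0.0, 0.0]]
```

View pics/n4_w.png

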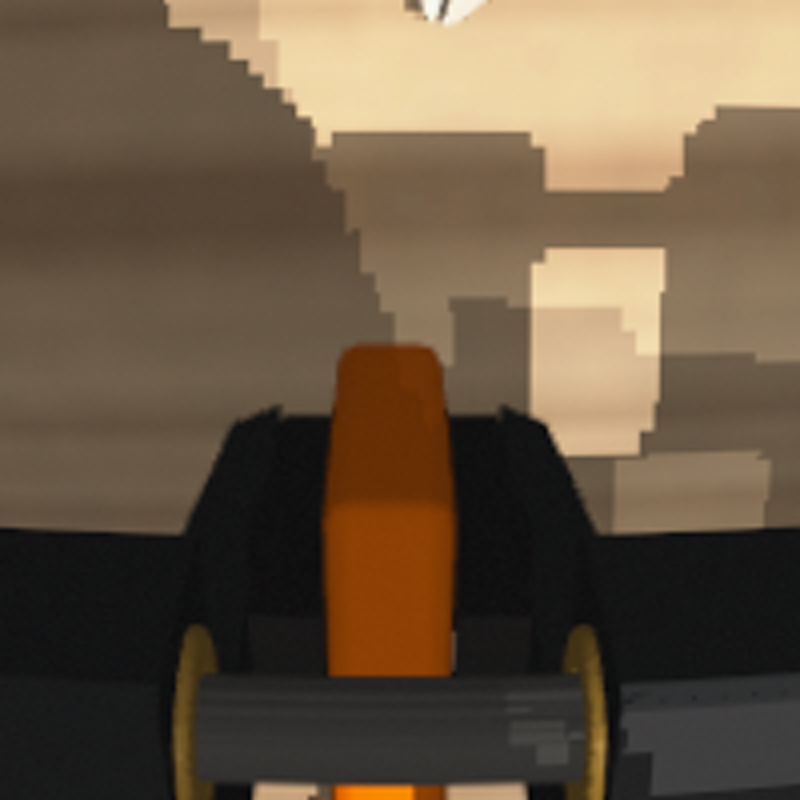

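{"op": "apply_moves", "data": {"motion": [[0,0,1.5,0,0,0,1],[0,0.8,2.5,0,0,0,1],[0,1.2,2,0,0,0,1],[0,1.2,0.7,0,0,0,1],[0,0,0,0,0,0,1],[0,0,0,0,0,0,1]]}}

```text
t: 13.53
tool_pos: [0.407, 0.1467, 0.0866]
eef_rot: [-1.189, 1.222, 1.189]
force: [0.2, 1.5, -1.2]
width: 0.155
```

```bash
python3 look.py n5 wrist scene
python3 - <<'E'
from h import *
o=pickle.load(open("look_n5.pkl","rb"))
s,p=o["wrist"]; crop(p["image"],220,420,140,340,3,"n5_w.png")
s,p=o["scene"];crop(p["image"],220,380,140,290,5,"n5_s.png")
E
```

```text
13.5833 [0.4065 0.1458 0.0861] [-1.1881  1.2239  1.1886] [-0.5  0.  -2.3] 0.15213265189474834
[[-0.001, -1.0, 0.029], [-0.001, 0.029, 1.0], [-1.0, 0.001, -0.001]]
```

View pics/n5_w.png

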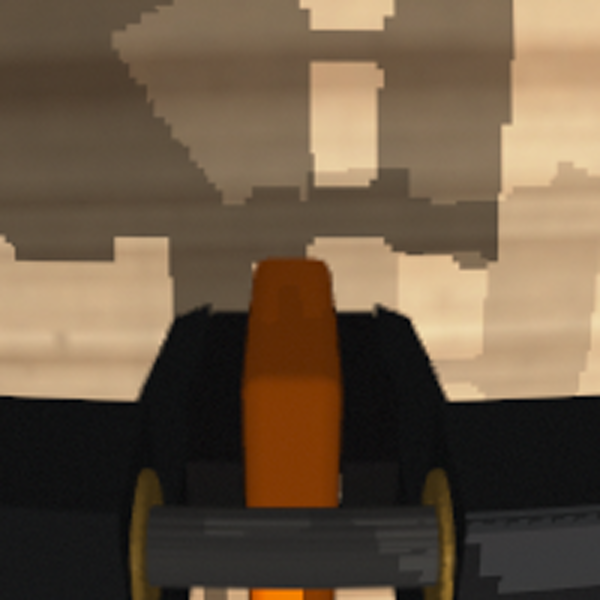

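View pics/n5_s.png

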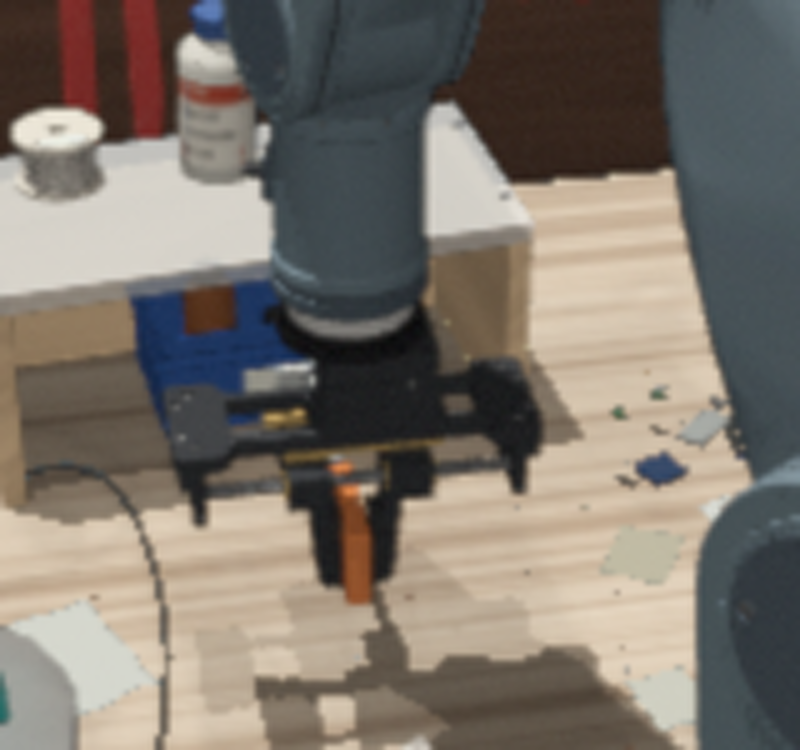

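{"op": "apply_moves", "data": {"motion": [[1.5,0,0,0,0,0,1],[2.5,0,0,0,0,0,1],[2.5,0,0,0,0,0,1],[2,0,0,0,0,0,1],[1,0,0,0,0,0,1],[0.5,0,0,0,0,0,1],[0,0,0,0,0,0,1]]}}

```text
t: 14.22
tool_pos: [0.5069, 0.1456, 0.0859]
eef_rot: [-1.187, 1.225, 1.188]
force: [0.0, -0.1, -1.8]
width: 0.151
```

```bash
python3 look.py n6 top scene
python3 - <<'E'
from h import *
o=pickle.load(open("look_n6.pkl","rb"))
s,p=o["top"]; crop(p["image"],200,320,130,220,6,"n6_t.png")
s,p=o["scene"];crop(p["image"],220,340,140,240,6,"n6_s.png")
E
```

```text
14.2667 [0.5059 0.1458 0.0859] [-1.1869  1.2251  1.1887] [-0.2 -0.4 -1.6] 0.1565878462068895
[[-0.002, -1.0, 0.029], [-0.001, 0.029, 1.0], [-1.0, 0.002, -0.001]]
```

View pics/n6_t.png

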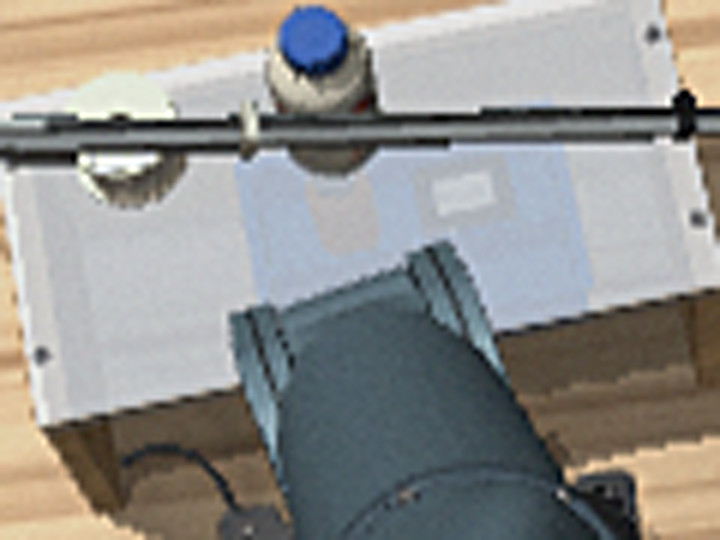

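View pics/n6_s.png

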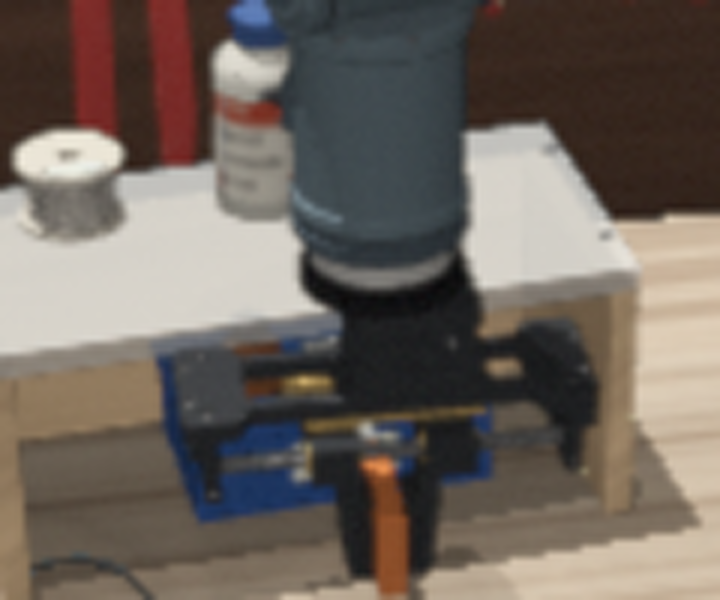

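{"op": "apply_moves", "data": {"motion": [[0.5,0,0,0,-1,0,1],[1,0,0,0,-1,0,1],[1,0,0,0,0,0,1],[0.5,0,0,0,0,0,1],[0,0,0,0,0,0,1]]}}

```text
t: 14.73
tool_pos: [0.5389, 0.1465, 0.087]
eef_rot: [-1.204, 1.195, 1.161]
force: [-0.5, 0.3, -1.4]
width: 0.149
```

```bash
python3 look.py n7 top
python3 - <<'E'
from h import *
o=pickle.load(open("look_n7.pkl","rb"))
s,p=o["top"]; crop(p["image"],200,320,130,220,6,"n7_t.png")
E
```

```text
14.7333 [0.5389 0.1465 0.087 ] [-1.2042  1.1952  1.1611] [-0.5  0.3 -1.4] 0.14888500062311805
[[0.037, -0.999, 0.029], [0.0, 0.029, 1.0], [-0.999, -0.037, 0.001]]
```

View pics/n7_t.png

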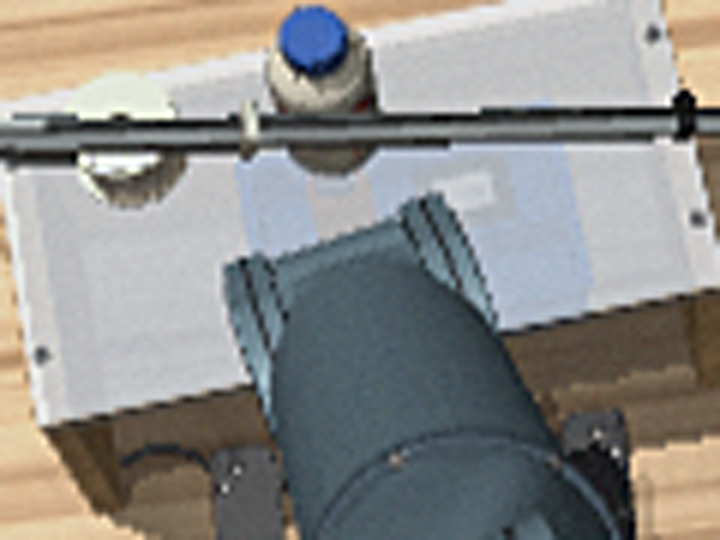

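{"op": "apply_moves", "data": {"motion": [[0,0,-0.8,0,0,0,1],[0,0,-0.8,0,0,0,1],[0,0,-0.8,0,0,0,1],[0,0,0,0,0,0,1]]}}

```text
t: 15.12
tool_pos: [0.5354, 0.1461, 0.0605]
eef_rot: [-1.203, 1.2, 1.165]
force: [0.8, -1.1, -1.3]
width: 0.155
```

{"op": "apply_moves", "data": {"motion": [[0,0,-0.7,0,0,0,1],[0,0,-0.7,0,0,0,1],[0,0,0,0,0,0,1],[-0.5,0,0,0,0,0,1],[-0.5,0,0,0,0,0,1],[-0.5,0,0,0,0,0,1],[-0.5,0,0,0,0,0,1],[0,0,0,0,0,0,1]]}}

```text
t: 15.78
tool_pos: [0.516, 0.1467, 0.0489]
eef_rot: [-1.204, 1.197, 1.164]
force: [0.7, -0.2, -0.9]
width: 0.158
```

```bash
python3 look.py p1 top scene
python3 - <<'E'
from h import *
o=pickle.load(open("look_p1.pkl","rb"))
s,p=o["top"]; crop(p["image"],200,320,130,220,6,"p1_t.png")
s,p=o["scene"];crop(p["image"],220,340,140,240,6,"p1_s.png")
E
```

```text
15.8333 [0.5163 0.1466 0.0489] [-1.2037  1.1969  1.1634] [-0.6  0.6 -1.8] 0.1551928562944708
[[0.034, -0.999, 0.029], [0.0, 0.029, 1.0], [-0.999, -0.034, 0.001]]
```

View pics/p1_t.png

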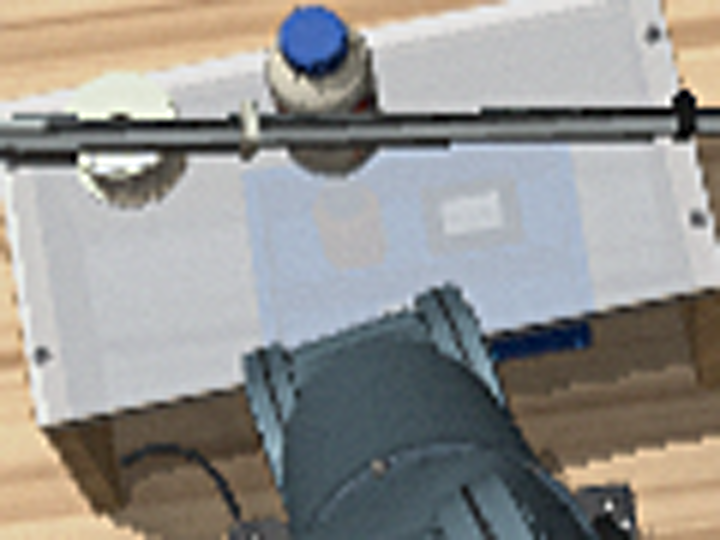

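View pics/p1_s.png

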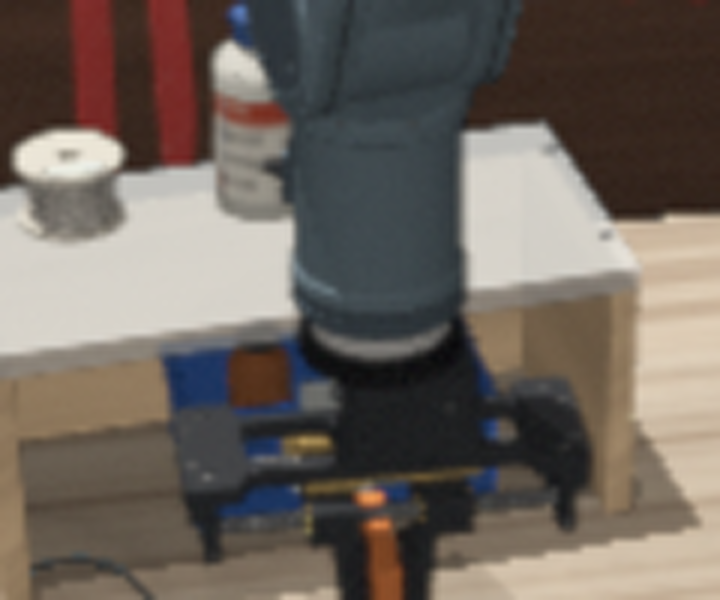

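{"op": "apply_moves", "data": {"motion": [[-0.5,0,0,0,0,0,1],[-0.8,0.1,0,0,0,0,1],[-1,0.2,0,0,0,0,1],[-1,0.2,0,0,0,0,1],[-1,0.2,0,0,0,0,1],[-1,0.2,0,0,0,0,1],[-1,0.2,0,0,0,0,1],[-1,0.2,0,0,0,0,1],[-0.8,0.1,0,0,0,0,1],[-0.5,0,0,0,0,0,1],[0,0,0,0,0,0,1]]}}

```text
t: 16.8
tool_pos: [0.4293, 0.1605, 0.0486]
eef_rot: [-1.204, 1.198, 1.165]
force: [-0.2, -0.3, -0.6]
width: 0.152
```

```bash
python3 look.py p2 top scene
python3 - <<'E'
from h import *
o=pickle.load(open("look_p2.pkl","rb"))
s,p=o["top"]; crop(p["image"],200,320,130,250,6,"p2_t.png")
s,p=o["scene"];crop(p["image"],220,340,140,260,6,"p2_s.png")
E
```

```text
16.85 [0.4298 0.1604 0.0486] [-1.2039  1.198   1.1645] [-0.3 -0.5 -1.9] 0.15279744239238688
[[0.033, -0.999, 0.028], [-0.0, 0.028, 1.0], [-0.999, -0.033, 0.001]]
```

View pics/p2_t.png

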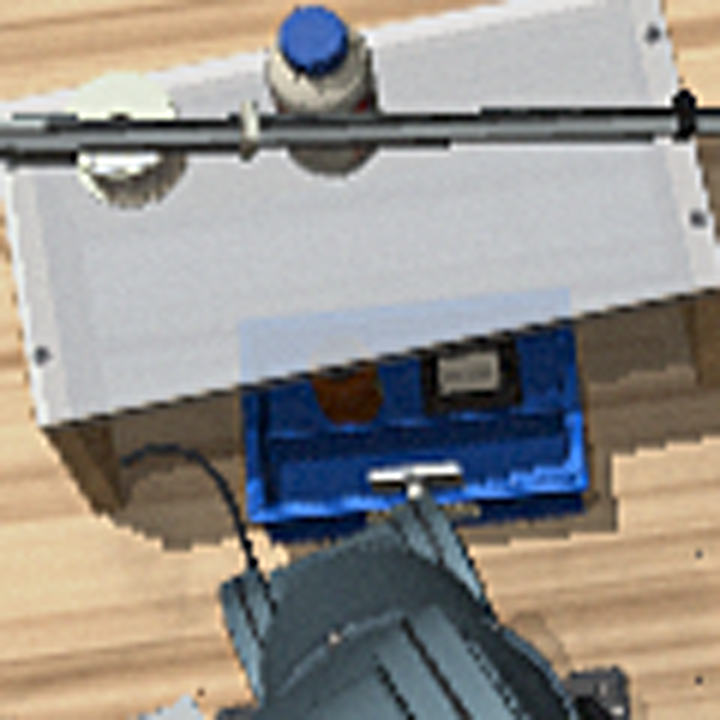

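View pics/p2_s.png

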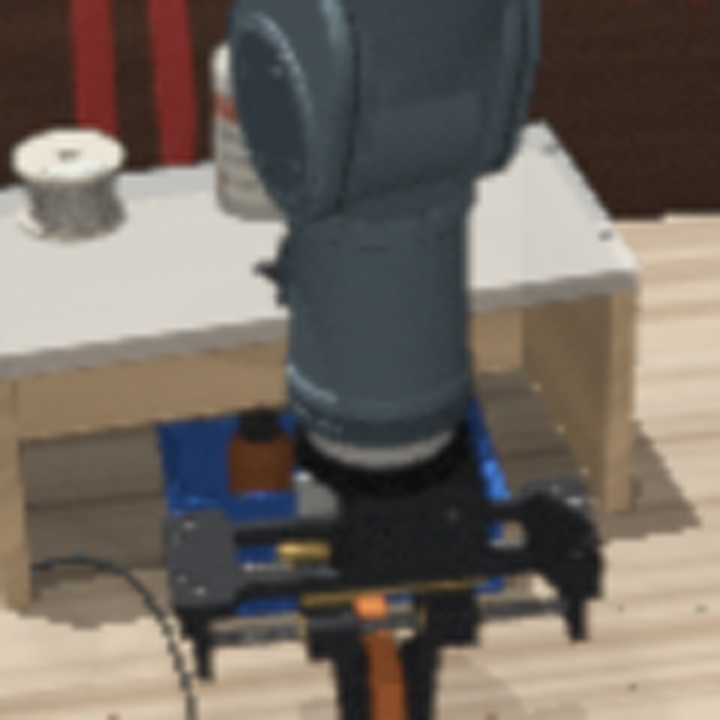

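Run:
```python
from m import *
T=lambda u,v:np.array([200+u/6-.42,130+v/6-.42])
obs=[("top",(-.054,.084,.055),T(250,522)),("top",(-.054,-.084,.055),T(586,485)),("top",(.054,-.084,.055),T(570,290)),("top",(.054,.084,.055),T(239,322))]
x,r=fit(obs,[.6,.15,0]);print(x,r)
R=(.6187,.1567,.0865);c,s=np.cos(R[2]),np.sin(R[2])
for l in[(.054,.084),(.054,-.084),(-.046,0),(-.054,.084)]:
  P=x[:2]+np.array([np.cos(x[2])*l[0]-np.sin(x[2])*l[1],np.sin(x[2])*l[0]+np.cos(x[2])*l[1]])
  dd=P-R[:2];print(l,P.round(4),"riser x",c*dd[0]+s*dd[1],"y",-s*dd[0]+c*dd[1])
for u,v in[(175,445),(225,480),(250,540),(270,590)]: print("cable",ray(d["top"],*T(u,v),0.003).round(3))
for u,v in[(243,235),(246,280),(245,320),(238,350)]: print("cable",ray(d["top"],u,v,0.003).round(3))
print("blade top",ray(d["top"],*T(415,468),.0766))
```

```text
[ 0.62874487  0.15284613 -0.03031695] [[-0.2, 0.3], [0.6, 0.7], [-0.0, -0.6], [-0.3, -0.4]]
(0.054, 0.084) [0.6853 0.2352] riser x 0.07309666836478873 y 0.07242647678854211
(0.054, -0.084) [0.6802 0.0672] riser x 0.05351602520362363 y -0.09442854535162341
(-0.046, 0) [0.5828 0.1542] riser x -0.03601211877541612 y 0.0006541104572480422
(-0.054, 0.084) [0.5773 0.2384] riser x -0.034167274439603365 y 0.0850140331064339
cable [0.642 0.279 0.003]
cable [0.62  0.255 0.003]
cable [0.586 0.245 0.003]
cable [0.558 0.237 0.003]
cable [0.537 0.243 0.003]
cable [0.4   0.246 0.003]
cable [0.286 0.259 0.003]
cable [0.207 0.285 0.003]
blade top [0.58733837 0.15329324 0.0766    ]
```

{"op": "apply_moves", "data": {"motion": [[-0.5,0,0,0,0,0,1],[-0.8,0,0,0,0.5,0,1],[-1,0,0.1,0,0.5,0,1],[-1,0,0,0,0.5,0,1],[-1,0,0,0,0.5,0,1],[-0.8,0,0,0,0,0,1],[-0.4,0,0,0,0,0,1],[0,0,0,0,0,0,1]]}}

```text
t: 17.57
tool_pos: [0.3739, 0.1601, 0.0495]
eef_rot: [-1.188, 1.225, 1.19]
force: [-1.3, 0.4, -1.9]
width: 0.154
```

```bash
python3 -c "
from bench import ctrl
print(ctrl.get_state()['q'])"
```

```text
[-0.62602805  0.52769063  0.13231391  2.27404743 -0.19554547  0.35282408
  1.21520515]
```

{"op": "apply_moves", "data": {"motion": [[-0.5,0,0,0,0,0,1],[-0.8,0,0,0,0,0,1],[-0.8,0,0,0,0,0,1],[-0.8,0,0,0,0,0,1],[-0.5,0,0,0,0,0,1],[0,0,0,0,0,0,1]]}}

```text
t: 18.07
tool_pos: [0.34, 0.1601, 0.0496]
eef_rot: [-1.188, 1.225, 1.19]
force: [-0.8, 0.4, -2.2]
width: 0.151
```

```bash
python3 look.py p3 top scene
python3 - <<'E'
from h import *
o=pickle.load(open("look_p3.pkl","rb"))
s,p=o["top"];print(s["q"]); crop(p["image"],200,320,150,270,6,"p3_t.png")
s,p=o["scene"];crop(p["image"],220,340,150,280,6,"p3_s.png")
E
```

```text
18.1167 [0.3408 0.1602 0.0496] [-1.1881  1.2242  1.1895] [ 0.6 -0.3 -1.6] 0.15132545923086135
[[-0.002, -1.0, 0.028], [-0.001, 0.028, 1.0], [-1.0, 0.002, -0.001]]
[-0.66758387  0.50046971  0.12679895  2.34660467 -0.20456978  0.30641447
  1.18211503]
```

View pics/p3_t.png

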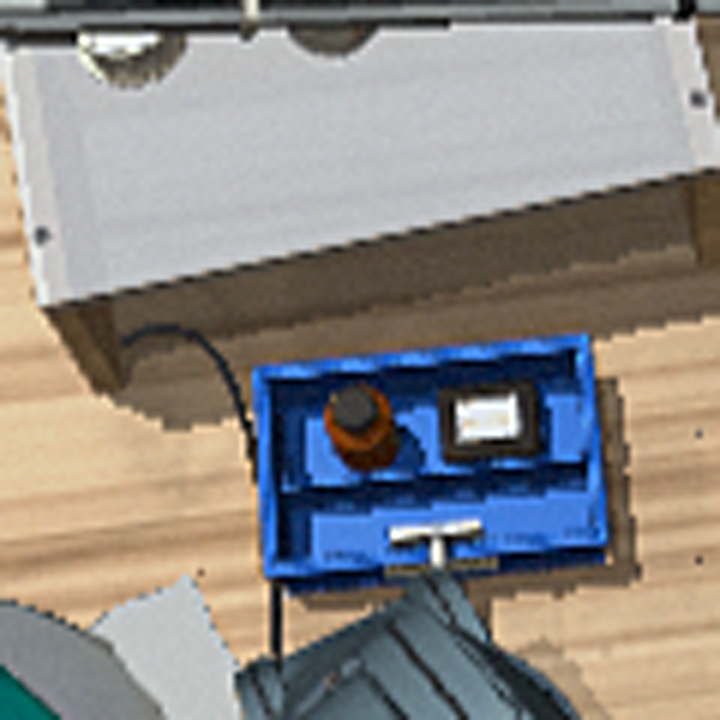

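View pics/p3_s.png

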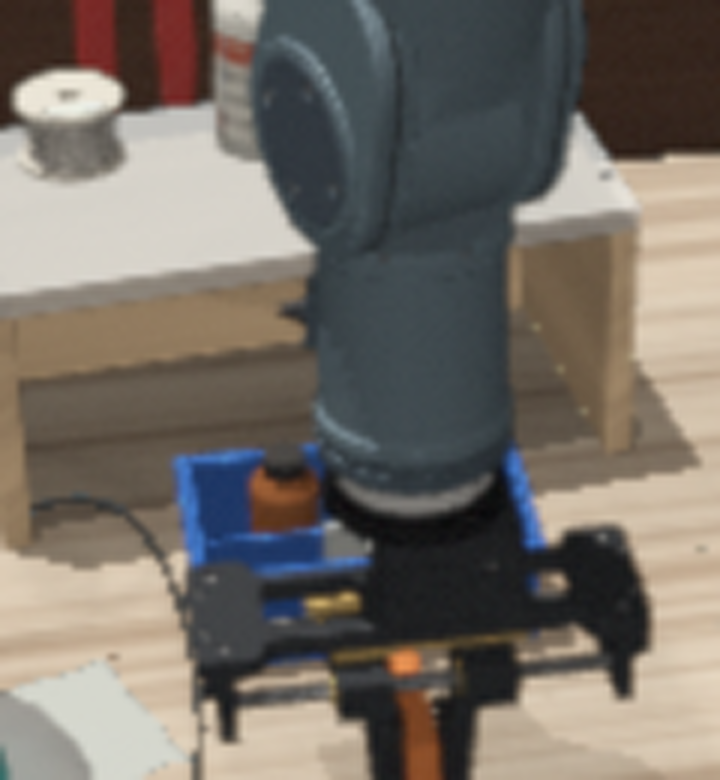

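Run:
```python
from m import *
T=lambda u,v:np.array([200+u/6-.42,150+v/6-.42])
obs=[("top",(-.054,.084,.055),T(268,580)),("top",(-.054,-.084,.055),T(607,550)),("top",(.054,-.084,.055),T(591,336)),("top",(.054,.084,.055),T(253,368))]
x,r=fit(obs,[.54,.15,0]);print(x,r)
R=(.6187,.1567,.0865);c,s=np.cos(R[2]),np.sin(R[2])
for l in[(.054,.084),(.054,-.084),(-.046,0)]:
  P=x[:2]+np.array([np.cos(x[2])*l[0]-np.sin(x[2])*l[1],np.sin(x[2])*l[0]+np.cos(x[2])*l[1]])
  dd=P-R[:2];print(l,P.round(4),"riser x",c*dd[0]+s*dd[1],"y",-s*dd[0]+c*dd[1])
```

```text
[ 0.53799824  0.1531803  -0.03984737] [[-0.9, 0.1], [0.6, -0.3], [0.2, 0.2], [-0.1, 0.0]]
(0.054, 0.084) [0.5953 0.235 ] riser x -0.016549590231595974 y 0.07999126093717138
(0.054, -0.084) [0.5886 0.0671] riser x -0.037719519085353634 y -0.08666957463113736
(-0.046, 0) [0.492 0.155] riser x -0.12633743297294422 y 0.009261991280253765
```

{"op": "apply_moves", "data": {"motion": [[0.5,0,0,0,0,0,1],[0.5,0,0,0,0,0,1],[0,0,0.8,0,0,0,1],[0,0,1.5,0,0,0,1],[0,0,2,0,0,0,1],[0,0,2,0,0,0,1],[0,0,1.5,0,0,0,1],[0,0,0,0,0,0,1]]}}

```text
t: 18.83
tool_pos: [0.3538, 0.1612, 0.1303]
eef_rot: [-1.187, 1.218, 1.186]
force: [0.6, -0.1, -2.0]
width: 0.154
```

```bash
python3 look.py q1 top
python3 - <<'E'
from h import *
o=pickle.load(open("look_q1.pkl","rb"))
s,p=o["top"]; crop(p["image"],200,320,150,270,6,"q1_t.png")
E
```

```text
18.8333 [0.3538 0.1612 0.1303] [-1.1871  1.218   1.1859] [ 0.6 -0.1 -2. ] 0.15365472680207215
[[0.004, -1.0, 0.03], [0.003, 0.03, 1.0], [-1.0, -0.004, 0.003]]
```

View pics/q1_t.png

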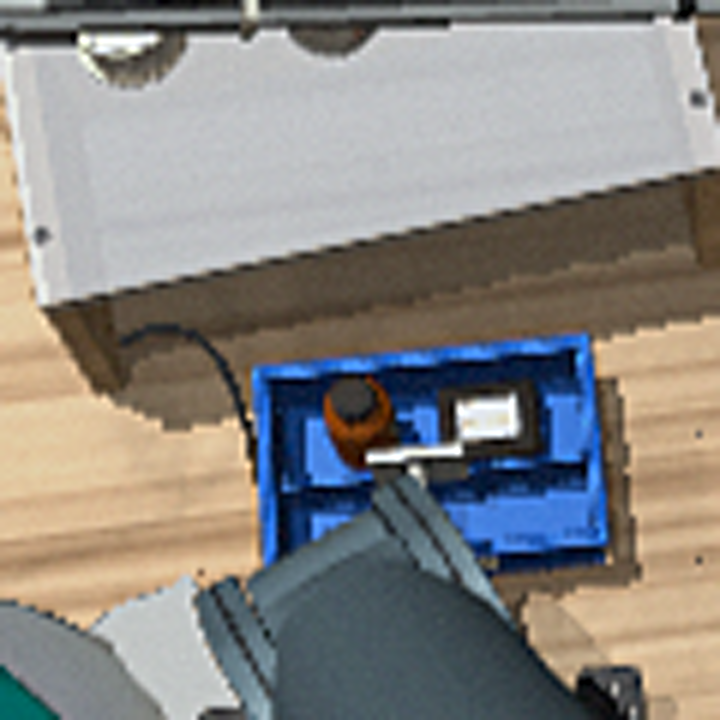

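{"op": "apply_moves", "data": {"motion": [[1.5,-1.5,0,0,0,0,1],[1.5,-3,0,0,0,1,1],[1,-3.6,0,0,0,1,1],[0.5,-3.8,0,0,0,1,1],[0,-3.8,0,0,0,1,1],[0,-3.8,0,0,0,1,1],[0,-3.8,0,0,0,1,1],[0,-3.8,0,0,0,0.3,1],[-0.3,-3.8,0,0,0,0,1],[-0.5,-3.8,0,0,0,0,1],[-0.5,-3.4,-1,0,0,0,1],[-0.5,-2.5,-1,0,0,0,1]]}}

```text
t: 19.88
tool_pos: [0.3783, -0.2489, 0.1069]
eef_rot: [-1.268, 1.172, 1.266]
force: [0.6, 0.4, -1.7]
width: 0.154
```

{"op": "apply_moves", "data": {"motion": [[0,-1,-1,0,0,0,1],[0,0,0,0,0,0,1]]}}

```text
t: 20.05
tool_pos: [0.3769, -0.2579, 0.0955]
eef_rot: [-1.263, 1.175, 1.268]
force: [0.2, 0.3, -1.7]
width: 0.156
```

```bash
python3 look.py q2 top wrist scene
python3 - <<'E'
from h import *
o=pickle.load(open("look_q2.pkl","rb"))
s,p=o["top"]; crop(p["image"],350,480,180,300,6,"q2_t.png")
s,p=o["wrist"]; crop(p["image"],220,420,140,340,3,"q2_w.png")
E
```

```text
20.15 [ 0.3783 -0.2549  0.0968] [-1.2658  1.1707  1.2706] [ 0.2  0.6 -1.4] 0.15817417339685336
[[-0.002, -0.997, -0.08], [0.002, -0.08, 0.997], [-1.0, 0.002, 0.002]]
```

View pics/q2_t.png

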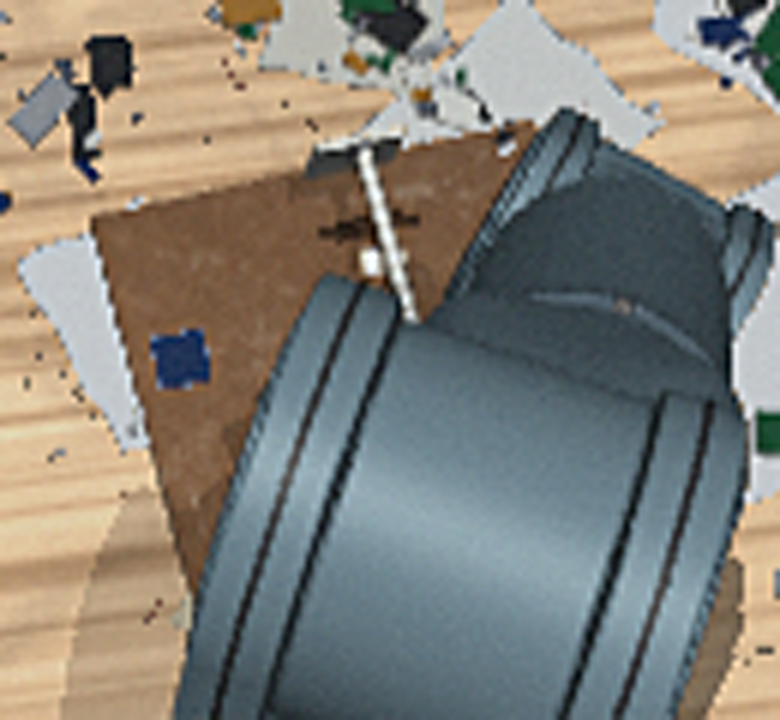

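View pics/q2_w.png

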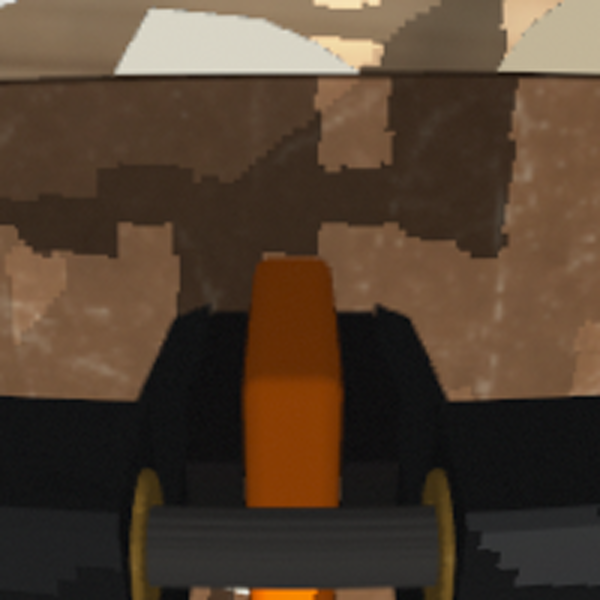

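Run:
```python
from h import *
T=lambda u,v:(350+u/6-.42,180+v/6-.42)
B=np.array([.449,-.2546]);b=.0818
def bb(P): dd=P[:2]-B;return np.round([np.cos(b)*dd[0]+np.sin(b)*dd[1],-np.sin(b)*dd[0]+np.cos(b)*dd[1]],4)
for uv in[(317,148),(402,139)]:
  P=ray(d["top"],*T(*uv),.119);print(P,bb(P))
t=np.array([.3783,-.2549]);y=.08;u=np.array([np.cos(y),np.sin(y)])
for k in(.02-.035,.02,.1625):print(k,bb(t+k*u))
```

```text
[ 0.53103427 -0.22578969  0.119     ] [0.0841 0.022 ]
[ 0.52999194 -0.26640485  0.119     ] [ 0.0798 -0.0184]
-0.015000000000000003 [-0.0855  0.0055]
0.02 [-0.0505  0.0054]
0.1625 [0.092  0.0052]
```

{"op": "apply_moves", "data": {"motion": [[0,0,-2,0,0,0,1],[0,0,-2,0,0,0,1],[0,0,-1.2,0,0,0,1],[0,0,-0.7,0,0,0,1],[0,0,-0.4,0,0,0,1],[0,0,0,0,0,0,1]]}}

```text
t: 20.7
tool_pos: [0.3793, -0.2547, 0.0346]
eef_rot: [-1.269, 1.169, 1.27]
force: [-0.3, 0.4, -0.8]
width: 0.157
```

{"op": "apply_moves", "data": {"motion": [[0,0,-0.3,0,0,0,1],[0,0,-0.2,0,0,0,1],[0,0,0,0,0,0,1]]}}

```text
t: 20.95
tool_pos: [0.3794, -0.2556, 0.0299]
eef_rot: [-1.269, 1.17, 1.268]
force: [-0.1, 0.7, -1.3]
width: 0.152
```

{"op": "apply_moves", "data": {"motion": [[0,0,-0.15,0,0,0,1],[0,0,0,0,0,0,1]]}}

```text
t: 21.12
tool_pos: [0.3793, -0.2557, 0.0283]
eef_rot: [-1.269, 1.17, 1.268]
force: [-1.4, -0.1, -1.7]
width: 0.155
```

{"op": "apply_moves", "data": {"motion": [[0,0,-0.12,0,0,0,1],[0,0,0,0,0,0,1]]}}

```text
t: 21.28
tool_pos: [0.3793, -0.2557, 0.0282]
eef_rot: [-1.268, 1.169, 1.268]
force: [-3.9, 2.9, 18.8]
width: 0.15
```

Contact. Open slowly and retreat up.

{"op": "apply_moves", "data": {"motion": [[0,0,0.08,0,0,0,1],[0,0,0,0,0,0,0.3],[0,0,0,0,0,0,0.1],[0,0,0,0,0,0,0],[0,0,0,0,0,0,-0.2],[0,0,0,0,0,0,-0.3],[0,0,0,0,0,0,-0.3]], "newtons": 20}}

```text
t: 21.87
tool_pos: [0.3791, -0.2555, 0.0277]
eef_rot: [-1.268, 1.17, 1.269]
force: [0.3, 0.4, 0.7]
width: 0.588
```

```bash
python3 look.py z1 wrist
```

```text
21.8667 [ 0.3791 -0.2555  0.0277] [-1.2684  1.1699  1.269 ] [0.3 0.4 0.7] 0.5877860279114405
[[-0.0, -0.997, -0.081], [0.0, -0.081, 0.997], [-1.0, 0.0, 0.0]]
```

View pics/wrist_z1.png

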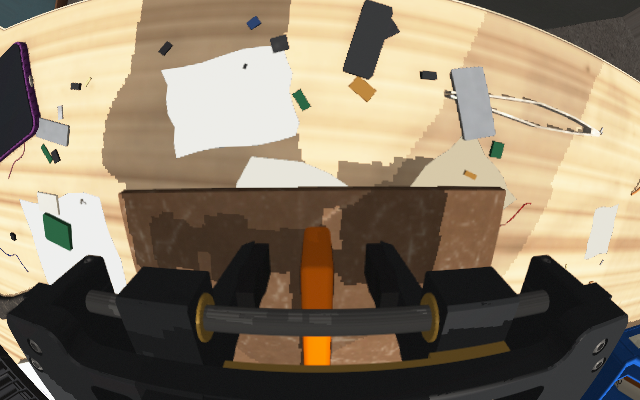

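Hook stands, handle's back (316,228) well inside the board's near edge (row 190). Withdraw straight up, then away so the cameras can see.

{"op": "apply_moves", "data": {"motion": [[0,0,1,0,0,0,-0.3],[0,0,2.5,0,0,0,-0.3],[0,0,3.5,0,0,0,-0.3],[0,0,3.5,0,0,0,-0.3],[0,0,3.5,0,0,0,-0.3],[0,3,2,0,0,0,-0.3],[0,3.5,0,0,0,0,-0.3],[0,3.5,0,0,0,0,-0.3],[0,3.5,0,0,0,0,-0.3],[0,3.5,0,0,0,0,-0.3],[0,2,0,0,0,0,-0.3],[0,0,0,0,0,0,-0.3]]}}

```text
t: 22.92
tool_pos: [0.3789, -0.0617, 0.1884]
eef_rot: [-1.272, 1.165, 1.274]
force: [-0.2, -0.3, -0.6]
width: 0.646
```

```bash
python3 look.py z2 top scene
python3 - <<'E'
from h import *
o=pickle.load(open("look_z2.pkl","rb"))
s,p=o["top"]; crop(p["image"],220,480,130,310,3,"z2_t.png");crop(p["image"],355,475,190,290,6,"z2_h.png")
s,p=o["scene"];crop(p["image"],200,400,130,290,4,"z2_s.png")
E
```

```text
22.9667 [ 0.379  -0.0639  0.1884] [-1.2716  1.1669  1.2717] [ 0.5 -0.2  1.1] 0.6496969665101451
[[0.0, -0.996, -0.085], [0.001, -0.085, 0.996], [-1.0, -0.0, 0.0]]
```

View pics/z2_t.png

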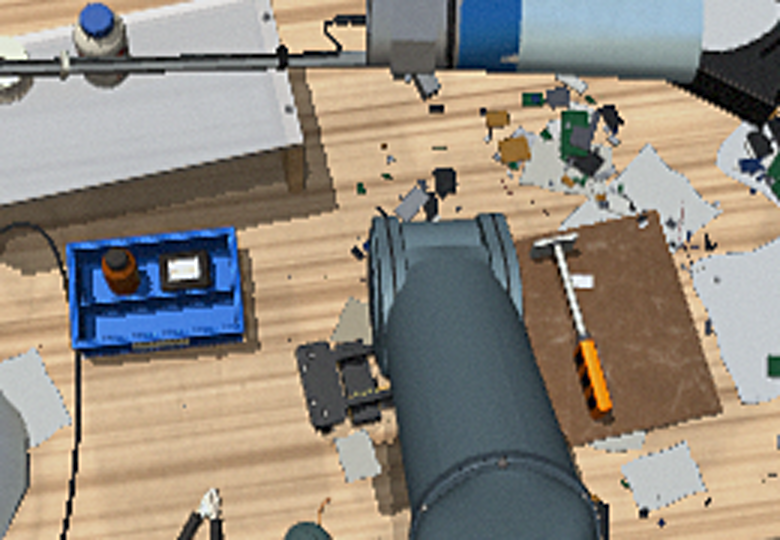

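View pics/z2_h.png

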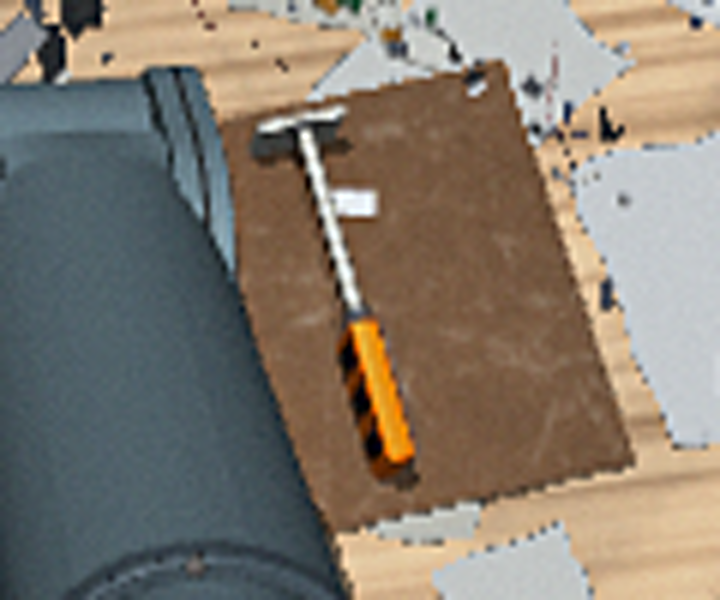

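View pics/z2_s.png

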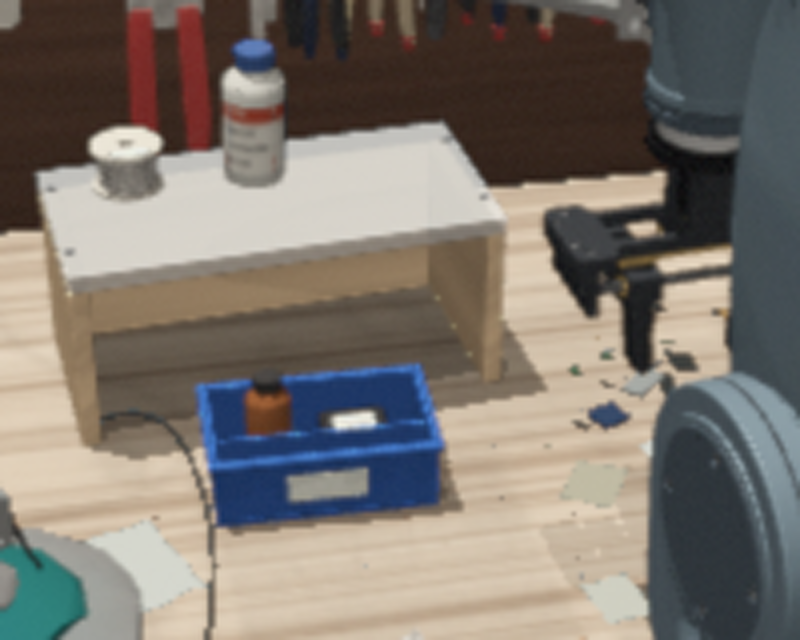

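Run:
```python
from m import *
T="top"
x,r=fit([(T,(.035,.007,.055),A1(347,324)),(T,(.035,-.007,.055),A1(376,319)),(T,(-.035,.007,.055),A1(383,468)),(T,(-.035,-.007,.055),A1(413,459)),
     (T,(.1425,.022,.051),A1(258,126)),(T,(.1425,-.022,.051),A1(344,107)) ],[.4,-.25,0]);print("hook",x,r)
B=np.array([.449,-.2546]);b=.0818
for l in[(.1425,.022),(.1425,-.022),(-.035,.007),(-.035,-.007)]:
  P=x[:2]+np.array([np.cos(x[2])*l[0]-np.sin(x[2])*l[1],np.sin(x[2])*l[0]+np.cos(x[2])*l[1]])-B
  print(np.cos(b)*P[0]+np.sin(b)*P[1],-np.sin(b)*P[0]+np.cos(b)*P[1])
Z=lambda u,v:np.array([220+u/3-.33,130+v/3-.33]);S=lambda u,v:np.array([200+u/4-.37,130+v/4-.37])
x,r=fit([(T,(-.054,.084,.055),Z(74,350)),(T,(-.054,-.084,.055),Z(243,333)),(T,(.054,-.084,.055),Z(235,228)),(T,(.054,.084,.055),Z(67,243)),
 ("scene",(-.05,.08,0),S(219,524)),("scene",(-.05,-.08,0),S(438,502)),("scene",(.054,.084,.055),S(197,383)),("scene",(.054,-.084,.055),S(420,365))],[.54,.15,0]);print("tote",x,r)
R=(.6187,.1567,.0865);c,s=np.cos(R[2]),np.sin(R[2])
for l in[(.054,.084),(.054,-.084)]:
  P=x[:2]+np.array([np.cos(x[2])*l[0]-np.sin(x[2])*l[1],np.sin(x[2])*l[0]+np.cos(x[2])*l[1]])
  dd=P-R[:2];print("riser x",c*dd[0]+s*dd[1])
# riser legs' front bottoms
for c_,uv in(("scene",S(97,447)),("scene",S(493,380))): 
  P=ray(d[c_],*uv,0);dd=P[:2]-R[:2];print(P,c*dd[0]+s*dd[1])
```

```text
hook [ 0.39467418 -0.25381847  0.0655903 ] [[-0.2, 0.1], [-0.3, 0.0], [0.3, -0.4], [0.0, 0.2], [0.0, -0.2], [0.1, 0.2]]
0.0887575718914538 0.02490514587973887
0.08804437630297078 -0.01908907365024678
-0.08896224402672104 0.012784212334419908
-0.08918916989578385 -0.001213948425120989
tote [ 0.54006208  0.15400951 -0.03619462] [[-1.3, -0.5], [0.4, -0.5], [-0.1, -0.6], [-0.7, -0.3], [-0.2, 1.6], [0.7, 1.5], [0.3, 0.7], [0.7, 0.3]]
riser x -0.014701789383202322
riser x -0.035262807312107514
[ 6.12522599e-01  3.12724733e-01 -1.11022302e-16] 0.007325010185392762
[6.42943858e-01 5.33279835e-04 0.00000000e+00] 0.010661632997724024
```

```bash
python3 -c "
from bench import ctrl
print(ctrl.hand_in(), ctrl.get_state()['t'])"
```

```text
the job is handed in; nothing more can be done
the job is handed in; nothing more can be done
```

The job is handed in, at about 23 s of the allowed 51 s. The tote is out in front of the riser and the hook is back upright on the board.

- **First try failed:** I lifted the hook before the fingers had fully closed, so it sat about 13 mm low in the grip. Its blade then pushed the tote about 27 mm deeper, against the riser's back. I stood the hook on the worktop, gripped it again further back, hooked the near lip cleanly and dragged the tote out. Only the hook ever touched the tote.
- **Tote:** it is flat on the worktop, with the bottle and adapter in the far bay. By image fit its closest corner is about 15 mm in front of the riser's front edge, give or take about 4 mm. The fits used different image points and did not fully agree: the riser's front came out up to about 10 mm further back in one check, which would only add clearance.
- **Hook:** it is released and upright, and its pose fits to within 0.5 px. It lies entirely on the board, at least 18 mm inside the near and far edges.
- **Other checks:** the white bottle on the riser still stands where it was. The gripper was raised clear of everything at the end. The highest force I read at the wrist was about 37 N. That came from pressing the held hook onto the worktop when I set it down to regrip.

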